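# Unload the contactor soak-test rack

## Robot

A 6-joint arm with a two-finger parallel gripper is mounted at the origin on the work surface. World frame = base frame: x ahead of the robot, y to its left, z up, the work surface at z = 0. Lengths are in m, angles in rad, forces in N, time in s.
With the tool pointing down it reaches from about 0.275 to 0.75 m from the base axis. Payload 10.2 kg.
Tool frame: the origin (TCP) lies midway between the tips of the shut fingers; the grasp point (between the pads) lies 19 mm behind it (manip.grasp_offset is the distance from the TCP to the grasp point, in m); x points along the fingers, y is the direction in which the jaws open and shut, and the axes are right-handed (so a half turn about x gives the same grasp; the last joint's range is limited). The gripper opens to 85 mm and grips with 20 to 120 N. Pads are 22 mm wide; open, the fingers measure 114 mm over their backs; the gripper's body (76 mm by 85 mm) begins 54 mm behind the grasp point. The pads swing forward as they close: fully open they stand 13 mm farther back than shut.
Start: joints at [1.034, 0.313, 1.498, -0, 1.331, -0.223], TCP at [0.162, 0.499, 0.231] pointing down, gripper open.
Joint ranges: [-2.94, 2.94], [-0.97, 2.17], [0.19, 2.56], [-1.23, 4.37], [0.02, 3.11], [-2.88, 2.88]. Speed limits (rad/s): [2.39, 2.39, 3.01, 3.14, 3.14, 3.14].

## Interface

Orientations are given as a unit quaternion [x, y, z, w].
In Python, from station import sense, eyes, ticket, models, manip gives the robot as it stands. The module is installed in compiled form; this text tells all that it offers.
- The arm moves only by the shell command python3 -m handwheel 'ROWS' [FORCE]. ROWS is JSON, one flat list of numbers, 7 for each row, row after row: the shift along the tool's x, y, z in m, then the turn, a rotation vector about the tool's x, y, z in degrees, then the gripper command: -1 is shut, 1 is fully open, values between are in proportion. In form: [tx, ty, tz, rx, ry, rz, hand, tx, ty, tz, rx, ry, rz, hand, ...]. A call has 1 to 8 rows; each row is the pose to reach, as a shift and turn from the pose commanded when the call began, along the tool's axes at that moment; what a row does not reach only later rows make up. A row lasts 1/10 s, in which the tool goes at most 50 mm and 8.59 degrees, less where a joint would pass 70% of its speed; a pose out of reach is approached as far as the arm can. A call with a gripper value outside its range is refused whole. The fingers move at their own pace and stop on an object; FORCE is the grip in N (left out, the last holds). Time passes only in rows, so rows that repeat a pose let the fingers close. It gives the time, the measured TCP pose, the force and the opening at its end, in the units of the state.
- sense(): the state, without advancing time (a new reading comes with each control period).
- eyes.camera(name): name is "side" or "top" or "wrist"; returns the picture (480x640x3 uint8, red, green, blue); there is no depth.
- eyes.camera_info(name): a dict with "fovy" (degrees; the focal length in pixels is half the picture's height over the tangent of half this angle, whatever the lens; pixels are square), "cx", "cy" (the principal point, pixels), "view" (4x4, takes a point from world to camera coordinates); the wrist camera has in their place "T_tool_cam" (4x4, takes a point from camera to tool coordinates, whose origin is the TCP and whose axes are the tool frame's). Camera axes: x right, y down, z forward; pixel columns grow to the right and rows downward; lengths in m; the calibration is good to about 2 mm. A picture is of the moment at which its call begins: read the wrist's pose just before it. camera_info takes no time and is no camera call.
- ticket.finish_job(): hands the job in, once; it reports no verdict.
Trained networks look in the newest picture that a camera, given by its name, has taken for a name from the list of things; names that differ only in an ending like _2 or _b are one class to them, and where a whole thing is asked for, a point or a joint stands for the part that bears it (a point fixed in the world has none). Each returns a list of dicts, best first, with "conf" (0 to 1); they miss things now and then, are a little off and sometimes report something else, mostly with a low value. They report only what shows in the picture. A call takes as long as a camera call. They do not tell look-alikes from the thing itself.
- models.silhouettes(camera, label): "mask" (480x640 bool, what is visible of it) and "box" ([left, top, right, bottom] in pixels, round what is visible of it).
The state is a dict: "time_s": time; "joint_pos": joint angles; "joint_vel": joint speeds; "joint_torque": joint torques, N m; "tool_pos": TCP position; "tcp_rot": TCP orientation; "wrist_force": force on the tool from outside, world axes, zero at the start; "torque": the same for the moment, N m; "width": finger opening in m.
Only numpy, scipy, OpenCV 4.12 (cv2) and the standard library are available. Lean on these libraries where they do the work, as an engineer would, in place of code of your own. Each camera call takes 0.05 s, during which the arm holds its last target.

## Task

The soak test is over, so unload the rack. Flip the cam lever upright to free the retainer bar, slide the bar fully open, lift every contactor up off the rail and stand it upright on the floor of the open sheet-metal tray; then slide the empty rack's bar fully shut and fold the cam lever flat again to lock it. Leave the other things on the bench where they are.

Things in the scene. Friction and masses are not known exactly. Their poses are not given: they have to be found in the camera images.
- rack: Soak-test rack, fixed: aluminium beam 40 x 40 x 440 mm along its y axis on two legs. Origin: underside of its base plate (x -45 to 85 mm); x points away from the robot's side, z up. Beam x 0 to 40 mm, top 140 mm above the bench. Five hanging places at y = -104, -52, 0, 52, 104 mm; some are empty.
- rail_mid (a point): Middle of the upper edge of the DIN rail's lip, 147 mm high, at rack x -13.5 mm; the lip is 3 mm thick, 340 mm long along rack y, with a 12 mm gap behind it. The contactors' hooks (20 mm wide) sit on it: their 4.5 mm tooth hangs 9 mm deep behind the lip, so a contactor comes off straight up.
- retainer (a joint): Flat steel bar sliding on top of the beam (m). 0 = fully shut: a 16 mm wide tab lies 3 mm above each contactor's hook, so it cannot be lifted out. 0.026 = fully open (end stop), moved 26 mm to the rack's -y, tabs standing between the hooks. About 2 N friction when free; jammed (over 15 N) while the cam lever is folded. Tab tops are 159 mm high.
- retainer_knob (a point): Centre of the bar's upright round pull knob, black, diameter 20 mm, 154 to 184 mm above the bench, near the bar's -y end (rack x 22 mm, y -165 mm when shut). Moves with the bar.
- cam_lever (a joint): Cam lever with a black handle near the beam's +y end (rad), turning about a pin along rack x. 0 = folded flat, handle pointing to rack +y past the beam's end: bar locked. 1.57 = handle upright: bar free; end stop 1.7. The cam bites below about 1 rad and then takes up to about 10 N at the handle. The lever stays where it is left.
- lever_pivot (a point): The lever's pin: rack x 22 mm, y 185 mm, 162 mm high.
- lever_grip (a point): Point to hold on the lever's handle, 58 mm from the pin, on its middle line. The handle is 16 mm wide (along rack x), 11 mm thick and ends 70 mm from the pin. Held by its two sides from above, it can be led round its arc while it turns between the pads. Moves with the lever.
- contactor1: Black mini contactor, 45 (y) x 62 mm tall, 0.15 to 0.25 kg. Origin: centre of underside, z up, front to -x. Body x -17 to 25 mm; a grey nose brings the lower 34 mm forward to x -25 mm; a steel hook 17 to 30 mm up reaches back to x 36 mm. Hangs with its underside 121 mm high at place 1 (the most -y). Neighbours are 7 mm apart: take it by front and back (42 mm) near the top, above nose and hook.
- contactor2: Contactor like contactor1, hanging at place 2, or absent (None).
- contactor3: Contactor like contactor1, hanging at place 3, or absent (None).
- contactor4: Contactor like contactor1, hanging at place 4, or absent (None).
- contactor5: Contactor like contactor1, hanging at place 5, or absent (None).
- tray: Loose open tray of sheet metal with a cardboard liner, 270 (x) x 180 (y) x 42 mm outside, walls and floor 4 mm, 1.6 kg. Origin: centre of its underside. Four contactors fit in one row along its x axis.
- pendant: Orange crane pendant with four buttons, lying on the bench, 240 x 58 x 50 mm. Leave alone.
- multimeter: Yellow multimeter lying flat, 170 x 80 x 46 mm. Leave alone.
- screwdriver: Screwdriver with a red handle, lying on the bench. Leave alone.
- tape_roll: Roll of tape, 68 mm across, 19 mm tall. Leave alone.
- spool: Spool of copper wire standing on the bench, 70 mm across, 50 mm tall. Leave alone.
Mind the look-alikes: they are no part of the job. What is shaped like the contactor5 but white is not meant.

How it is judged:
On the way, in this order (a step that is already met when the one before it is completed fails the run):
1. the cam lever is flipped upright, with every contactor still on the rail (value of joint cam_lever above 1.2 rad and distance of each of contactor1, contactor2, contactor3, contactor4, contactor5 from where it was at the start of the episode below 0.015 m), for 0.2 s.
2. the retainer bar is slid fully open, the lever still up (value of joint retainer above 0.022 m and value of joint cam_lever above 1 rad), for 0.2 s.
3. every contactor stands upright on the floor of the tray (x of contactor1 in the frame of tray between -0.125 and 0.125 m and y of contactor1 in the frame of tray between -0.082 and 0.082 m and z of each of contactor1, contactor2, contactor3, contactor4, contactor5 in the frame of tray below 0.012 m and angle between each of contactor1, contactor2, contactor3, contactor4, contactor5's own z axis and vertical below 0.2 rad and x of contactor2 in the frame of tray between -0.125 and 0.125 m and y of contactor2 in the frame of tray between -0.082 and 0.082 m and x of contactor3 in the frame of tray between -0.125 and 0.125 m and y of contactor3 in the frame of tray between -0.082 and 0.082 m and x of contactor4 in the frame of tray between -0.125 and 0.125 m and y of contactor4 in the frame of tray between -0.082 and 0.082 m and x of contactor5 in the frame of tray between -0.125 and 0.125 m and y of contactor5 in the frame of tray between -0.082 and 0.082 m), for 0.3 s.
4. the retainer bar is slid fully shut (value of joint retainer below 0.004 m), for 0.2 s.
5. the cam lever is folded flat (value of joint cam_lever below 0.2 rad), for 0.2 s.
At the end, for the whole second after the job is handed in: Every contactor present stands on the tray's floor (underside less than 12 mm above the tray's underside, tilted less than 0.2 rad, its centre inside the walls) and is at rest; the retainer bar is within 4 mm of fully shut; the cam lever is within 0.2 rad of flat (all of step 3 and value of joint retainer below 0.004 m and value of joint cam_lever below 0.2 rad and linear speed of each of contactor1, contactor2, contactor3, contactor4, contactor5 below 0.03 m/s); the robot touches nothing.
It fails at once if another thing on the bench (pendant, multimeter, screwdriver, tape roll, spool) is moved more than 40 mm (distance of any of pendant, multimeter, screwdriver, tape_roll, spool from where it was at the start of the episode above 0.04 m).
Of contactor1, contactor2, contactor3, contactor4, contactor5 only 3 to 4 are there at a start; the rules pass over those that are not, and their reading is None.
At some moment in a run one of tray may be knocked a few centimetres aside while the robot is not near it.
Once in a run the grip may slacken for a moment while it holds something.
It also fails if it takes over 208 s, if anything falls off the work surface, if the arm or the gripper's body presses on something with over 40 N, if the wrist force passes 120 N, or if a joint passes its speed limit or range.

## Working session

There is one attempt and no reset: what is moved stays moved. The work goes in short steps, Python scripts to look and compute and a shell command to move; the robot and the scene stay as the last step left them, time stands still between calls to the robot, and variables do not carry over. Pictures are saved under pics/ and viewed, and the job is handed in when it is done.

```bash
ls; mkdir -p pics
python3 - <<'E'
from station import sense, eyes, ticket, models, manip
import cv2, numpy as np
s=sense(); print(s)
print(manip.grasp_offset)
for n in ['side','top','wrist']:
    im=eyes.camera(n); cv2.imwrite(f'pics/{n}0.png',im[:,:,::-1]); i=eyes.camera_info(n); print(n,i)
E
```

```text
pics
{'time_s': 0.0, 'joint_pos': array([ 1.03359145e+00,  3.13445962e-01,  1.49843509e+00, -1.00970635e-05,
        1.33099872e+00, -2.23353969e-01]), 'joint_vel': array([-0.00035506, -0.00068474, -0.00104049, -0.00042659,  0.00125298,
        0.00039838]), 'joint_torque': array([ 5.31614569e-04, -4.12263644e+01, -2.59744620e+01, -1.40927214e-04,
        4.10814624e-03,  1.21301574e-05]), 'tool_pos': array([0.16193633, 0.49913153, 0.23073789]), 'tcp_rot': array([ 0.11008348,  0.69858385, -0.11093117,  0.69825247]), 'wrist_force': array([-0.77533987,  0.5274792 ,  0.68175958]), 'torque': array([ 0.02874003, -0.0040979 , -0.01604905]), 'width': 0.08552760607098743}
0.0187
side {'fovy': 47.686853726154034, 'cx': 311.877362781606, 'cy': 238.87577667809776, 'view': array([[ 0.88609279, -0.46344844,  0.00742392, -0.41396787],
       [-0.33521348, -0.65181049, -0.68027568,  0.31176337],
       [ 0.32011169,  0.60029878, -0.73291874,  1.23372147],
       [ 0.        ,  0.        ,  0.        ,  1.        ]])}
top {'fovy': 55.99119974479342, 'cx': 315.4554889531545, 'cy': 245.1110806486791, 'view': array([[ 0.01509414, -0.99984962, -0.00853844,  0.09129708],
       [-0.98259807, -0.01325154, -0.18527126,  0.49758737],
       [ 0.18513025,  0.01118636, -0.98265032,  1.1456234 ],
       [ 0.        ,  0.        ,  0.        ,  1.        ]])}
wrist {'fovy': 59.6650193081421, 'cx': 322.2000074267492, 'cy': 236.4467892858408, 'T_tool_cam': array([[-4.04301350e-04, -2.63278669e-01,  9.64719741e-01,
        -1.43001204e-01],
       [ 9.99999632e-01, -8.36122112e-04,  1.90903199e-04,
        -2.21292448e-04],
       [ 7.56362767e-04,  9.64719464e-01,  2.63278910e-01,
        -6.64001076e-02],
       [ 0.00000000e+00,  0.00000000e+00,  0.00000000e+00,
         1.00000000e+00]])}
```

View pics/side0.png

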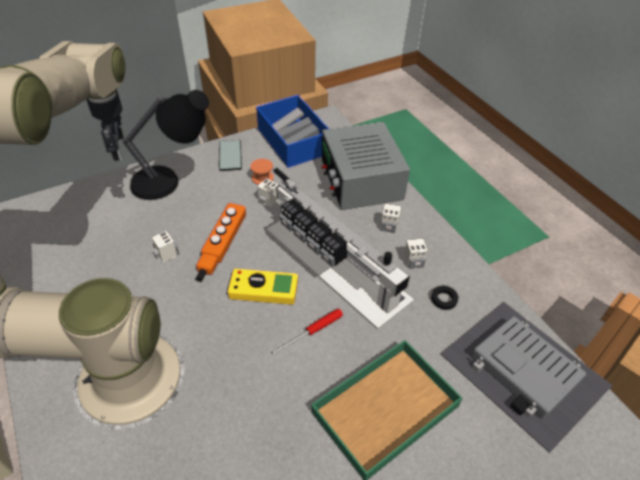

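View pics/top0.png

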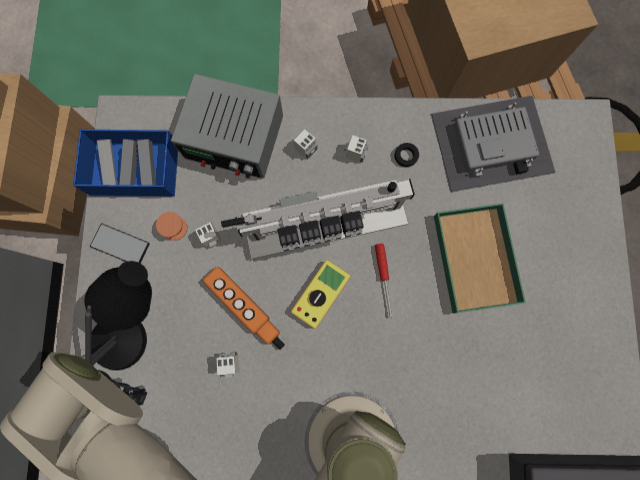

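View pics/wrist0.png

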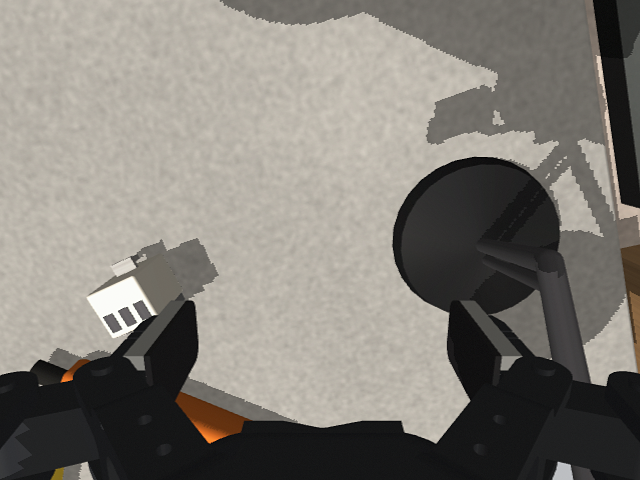

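```bash
cat > h.py <<'E'
from station import sense, eyes, ticket, models, manip
import cv2, numpy as np
from scipy.spatial.transform import Rotation as R
def K(n):
    i=eyes.camera_info(n); f=240/np.tan(np.radians(i['fovy'])/2)
    return np.array([[f,0,i['cx']],[0,f,i['cy']],[0,0,1]])
def view(n,s=None):
    i=eyes.camera_info(n)
    if 'view' in i: return i['view']
    s=s or sense(); T=np.eye(4); T[:3,:3]=R.from_quat(s['tcp_rot']).as_matrix(); T[:3,3]=s['tool_pos']
    return np.linalg.inv(T@i['T_tool_cam'])
def proj(n,P,V=None):
    V=view(n) if V is None else V
    P=np.atleast_2d(P); c=P@V[:3,:3].T+V[:3,3]; q=c@K(n).T; return q[:,:2]/q[:,2:]
def ray(n,uv,z,V=None):
    V=view(n) if V is None else V
    d=V[:3,:3].T@np.linalg.solve(K(n),[uv[0],uv[1],1]); o=-V[:3,:3].T@V[:3,3]
    return o+d*(z-o[2])/d[2]
def save(n,name,crop=None,zoom=1):
    s=sense(); im=eyes.camera(n); np.save(f'pics/{name}.npy',im)
    if crop: im=im[crop[1]:crop[3],crop[0]:crop[2]]
    im=cv2.resize(im,None,fx=zoom,fy=zoom,interpolation=cv2.INTER_CUBIC)
    cv2.imwrite(f'pics/{name}.png',im[:,:,::-1]); return s,im
def tool():
    s=sense(); return s['tool_pos'],R.from_quat(s['tcp_rot']).as_matrix(),s
E
python3 - <<'E'
from h import *
im=cv2.imread('pics/top0.png'); cv2.imwrite('pics/tc.png',cv2.resize(im[170:270,215:415],None,fx=4,fy=4,interpolation=cv2.INTER_CUBIC))
im=cv2.imread('pics/side0.png'); cv2.imwrite('pics/sc.png',cv2.resize(im[160:335,250:450],None,fx=3.4,fy=3.4,interpolation=cv2.INTER_CUBIC))
for l in ['contactor1','tray','retainer_knob','cam_lever','rack','lever_grip']:
    for c in ['top','side']:
        for d in models.silhouettes(c,l)[:6]:
            ys,xs=np.nonzero(d['mask']); print(l,c,round(d['conf'],2),np.round(d['box']),xs.mean().round(1),ys.mean().round(1),len(xs))
E
```

```text
contactor1 top 0.96 [215. 349. 239. 377.] 227.4 364.0 502
contactor1 top 0.88 [278. 225. 300. 252.] 288.5 237.6 399
contactor1 top 0.87 [344. 139. 372. 161.] 356.0 148.6 460
contactor1 top 0.85 [320. 216. 341. 242.] 330.8 228.0 475
contactor1 top 0.85 [299. 222. 319. 249.] 309.8 233.4 456
contactor1 top 0.83 [297. 130. 320. 160.] 305.3 144.2 457
contactor1 side 0.96 [292. 210. 318. 241.] 302.9 223.4 471
contactor1 side 0.93 [308. 221. 332. 255.] 317.2 235.2 489
contactor1 side 0.9 [280. 199. 304. 233.] 289.5 212.5 500
contactor1 side 0.87 [319. 232. 347. 266.] 333.3 248.2 679
contactor1 side 0.74 [257. 180. 277. 206.] 266.9 191.9 385
contactor1 side 0.72 [151. 235. 177. 263.] 164.1 246.3 533
tray top 0.64 [433. 206. 528. 313.] 478.4 258.7 7463
tray side 0.95 [310. 339. 465. 480.] 384.7 407.8 11176
tray side 0.31 [252. 157. 271. 184.] 260.8 169.7 459
retainer_knob top 0.48 [222. 215. 254. 228.] 237.5 221.4 207
retainer_knob side 0.91 [280. 183. 397. 270.] 342.4 229.9 1564
retainer_knob side 0.7 [319. 232. 344. 268.] 333.4 248.9 687
retainer_knob side 0.38 [305. 224. 331. 252.] 317.0 235.4 520
cam_lever top 0.8 [221. 212. 255. 229.] 238.0 221.2 232
cam_lever side 0.66 [270. 166. 299. 191.] 284.2 178.0 189
rack top 0.72 [222. 180. 414. 258.] 323.8 213.9 6225
rack top 0.58 [293. 261. 351. 329.] 320.3 294.2 2048
rack side 0.67 [267. 171. 413. 329.] 346.7 262.9 7018
lever_grip top 0.71 [224. 212. 255. 227.] 238.6 221.2 263
lever_grip top 0.16 [299. 224. 322. 244.] 309.4 232.8 453
lever_grip side 0.71 [270. 167. 294. 188.] 283.7 177.4 166
```

View pics/tc.png

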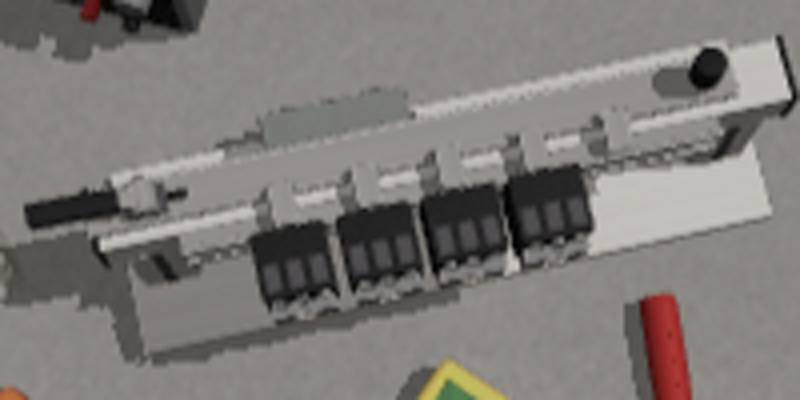

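View pics/sc.png

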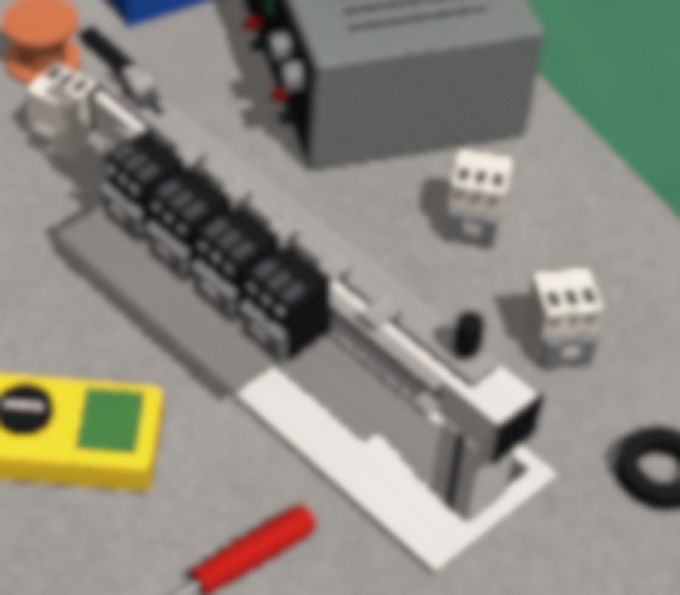

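Run:
```python
from h import *
from scipy.optimize import least_squares
t=lambda x,y:(215+x/4,170+y/4); s_=lambda x,y:(250+x/3.4,160+y/3.4)
obs=[('top',(22,-165,184),t(712,58)),('top',(22,255,165),t(30,215)),('side',(22,-165,184),s_(470,320)),('side',(22,255,165),s_(90,35)),
('top',(40,-220,140),t(780,38))]
def f(p,full=False):
    c,s=np.cos(p[2]),np.sin(p[2]); r=[]
    for cam,P,uv in obs:
        P=np.array(P)/1e3; W=[p[0]+c*P[0]-s*P[1],p[1]+s*P[0]+c*P[1],P[2]]
        r+=list(proj(cam,W)[0]-uv)
    return np.array(r)
r=least_squares(f,[.5,0.05,0.1]); p=r.x; print(p,np.degrees(p[2]),f(p).round(1))
c,s=np.cos(p[2]),np.sin(p[2])
T=np.eye(4);T[:2,:2]=[[c,-s],[s,c]];T[:2,3]=p[:2]; np.save('rack.npy',T)
w=lambda P:T[:3,:3]@(np.array(P)/1e3)+T[:3,3]
im=np.load if 0 else cv2.imread('pics/top0.png'); im2=cv2.imread('pics/side0.png')
Z=4
for n,im,(x0,y0,x1,y1) in [('top',im,(215,170,415,270)),('side',im2,(250,160,450,335))]:
    b=cv2.resize(im[y0:y1,x0:x1],None,fx=Z,fy=Z,interpolation=cv2.INTER_CUBIC)
    pts=[(0,-220,140),(40,-220,140),(0,220,140),(40,220,140),(22,185,162),(22,-165,184),(22,255,162)]
    for y in (-104,-52,0,52,104):
        cx=-13.5-1.5; # lip
        # hook x 36 at back; body x: tooth ends x 36 ; hook tooth behind lip: tooth 4.5 thick
        for bx in (-17,25):
            for dy in (-22.5,22.5): pts.append((-12-31.5+bx,y+dy,183))
    for q in pts:
        u=proj(n,w(q))[0]; cv2.circle(b,(int((u[0]-x0)*Z),int((u[1]-y0)*Z)),2,(0,0,255),-1)
    cv2.imwrite(f'pics/fit_{n}.png',b)
```

```text
[0.56036263 0.06898945 0.22845552] 13.089536995361385 [ 0.2  0.4 -0.5 -0.4  0.5  0.3 -0.6 -0.   0.1 -0.3]
```

View pics/fit_top.png

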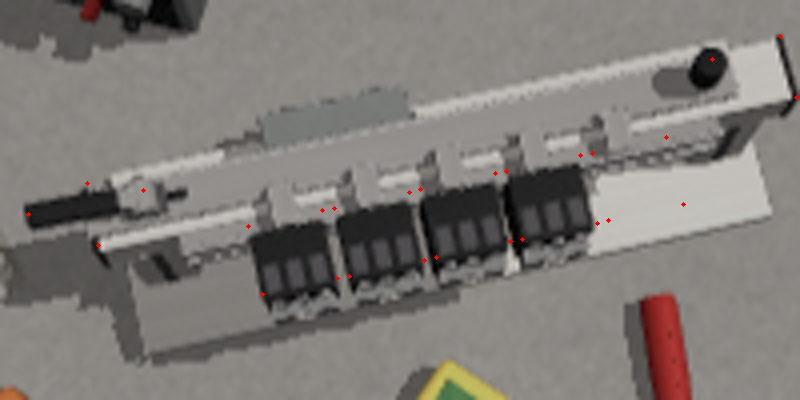

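View pics/fit_side.png

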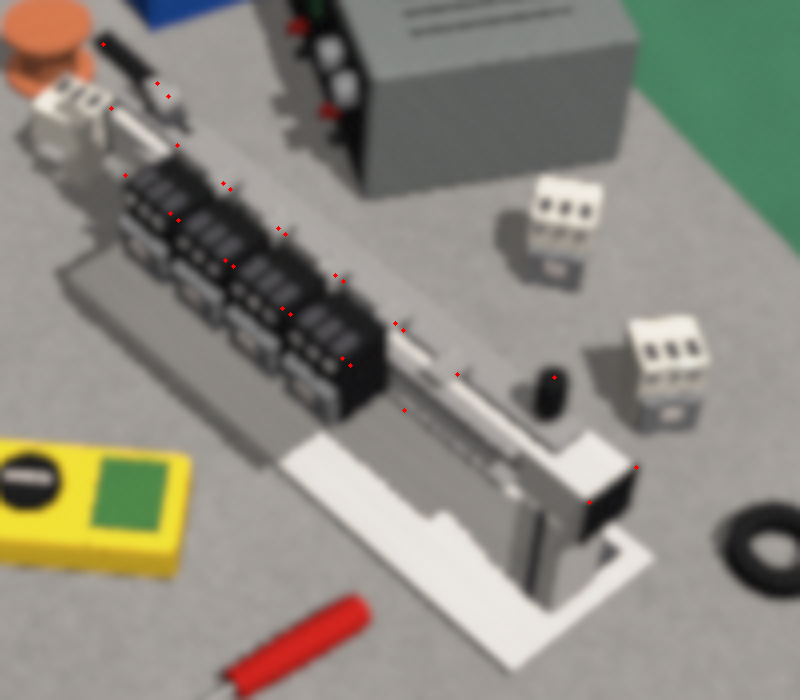

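```bash
cat >> h.py <<'E'
T=np.load('rack.npy')
def w(*P): return T[:3,:3]@(np.array(P)/1e3)+T[:3,3]
def plan(gp,jaw,off=None):
    """gp: world grasp-point target; jaw: world horizontal dir of jaws. prints shift (tool axes) and rotvec"""
    p,Rm,s=tool(); off=manip.grasp_offset if off is None else off
    best=None
    for sg in (1,-1):
        y=np.array([jaw[0],jaw[1],0])*sg; y/=np.linalg.norm(y); x=np.array([0,0,-1.]); z=np.cross(x,y)
        Rt=np.c_[x,y,z]; rv=R.from_matrix(Rm.T@Rt).as_rotvec(degrees=True)
        tgt=np.array(gp)+np.array([0,0,-off]); sh=Rm.T@(tgt-p)
        print('opt',sg,'shift',sh.round(4).tolist(),'rot',rv.round(2).tolist(),'j6',s['joint_pos'][5].round(2),'tcp tgt',tgt.round(4))
def q(): 
    s=sense(); print('t',round(s['time_s'],2),'pos',s['tool_pos'].round(4),'F',s['wrist_force'].round(1),'w',round(s['width'],4),'j',s['joint_pos'].round(2)); return s
E
python3 - <<'E'
from h import *
print(w(22,243,162),w(22,185,220),w(22,-165,184))
plan(w(22,243,280),T[:3,0])
# lamp
V=[view('top'),view('side')]
A=cv2.triangulatePoints(K('top')@V[0][:3],K('side')@V[1][:3],np.array([[132.],[275.]]),np.array([[185.],[118.]]))
print('lamp head',(A[:3]/A[3]).ravel())
# tray
for n in ('top',):
    for uv in [(435,213),(505,206),(523,302),(449,311)]: print(ray(n,uv,.042))
E
```

```text
[0.52675796 0.31065808 0.162     ] [0.53989342 0.25416508 0.22      ] [ 0.61915913 -0.08674099  0.184     ]
opt 1 shift [-0.03, -0.0669, 0.4051] rot [58.93, 0.0, 0.0] j6 -0.22 tcp tgt [0.5268 0.3107 0.2613]
opt -1 shift [-0.03, -0.0669, 0.4051] rot [-121.07, -0.0, 0.0] j6 -0.22 tcp tgt [0.5268 0.3107 0.2613]
lamp head [0.3581859  0.47654035 0.29486059]
[ 0.58911589 -0.22085651  0.042     ]
[ 0.61093401 -0.40912794  0.042     ]
[ 0.35498334 -0.43941504  0.042     ]
[ 0.329155   -0.24801059  0.042     ]
```

Run:
```python
from h import *
plan([.32,.30,.30],T[:3,0])
```

```text
opt 1 shift [-0.05, -0.1409, 0.2117] rot [58.93, 0.0, 0.0] j6 -0.22 tcp tgt [0.32   0.3    0.2813]
opt -1 shift [-0.05, -0.1409, 0.2117] rot [-121.07, -0.0, 0.0] j6 -0.22 tcp tgt [0.32   0.3    0.2813]
```

```bash
python3 -m handwheel '[-0.05,-0.141,0.212,20,0,0,1, -0.05,-0.141,0.212,30,0,0,1, -0.05,-0.141,0.212,40,0,0,1, -0.05,-0.141,0.212,50,0,0,1, -0.05,-0.141,0.212,59,0,0,1, -0.05,-0.141,0.212,59,0,0,1, -0.03,-0.067,0.405,59,0,0,1, -0.03,-0.067,0.405,59,0,0,1]'; python3 -c "
from h import *
q(); plan(w(22,243,280),T[:3,0])"
```

```text
time_s: 1.55
tool_pos: [0.4211, 0.3047, 0.2725]
tcp_rot: [0.442, 0.552, -0.44, 0.553]
wrist_force: [0.3, 0.6, 1.3]
width: 0.0849
t 1.55 pos [0.4211 0.3047 0.2725] F [0.3 0.6 1.3] w 0.0849 j [0.4  0.27 1.44 0.   1.42 0.18]
opt 1 shift [0.0114, 0.1044, 0.0176] rot [-0.29, -0.03, -0.12] j6 0.18 tcp tgt [0.5268 0.3107 0.2613]
opt -1 shift [0.0114, 0.1044, 0.0176] rot [179.71, -0.19, 0.04] j6 0.18 tcp tgt [0.5268 0.3107 0.2613]
```

```bash
python3 -m handwheel '[0,0,0,0,0,0,1]'; python3 -c "
from h import *
q(); plan(w(22,243,280),T[:3,0])"
```

```text
time_s: 1.65
tool_pos: [0.4234, 0.3041, 0.2691]
tcp_rot: [0.44, 0.553, -0.442, 0.552]
wrist_force: [-0.2, 0.3, -0.6]
width: 0.0854
t 1.65 pos [0.4234 0.3041 0.2691] F [-0.2  0.3 -0.6] w 0.0854 j [ 0.4   0.28  1.44 -0.    1.42  0.17]
opt 1 shift [0.0075, 0.1022, 0.0165] rot [-0.26, 0.06, 0.16] j6 0.17 tcp tgt [0.5268 0.3107 0.2613]
opt -1 shift [0.0075, 0.1022, 0.0165] rot [179.74, 0.26, -0.09] j6 0.17 tcp tgt [0.5268 0.3107 0.2613]
```

```bash
python3 -m handwheel '[0.0075,0.102,0.0165,0,0,0,1, 0.0075,0.102,0.0165,0,0,0,1, 0.0075,0.102,0.0165,0,0,0,1, 0.0075,0.102,0.0165,0,0,0,1]'; python3 -c "
from h import *
q(); save('wrist','w1'); plan(w(22,243,162),T[:3,0])"
```

```text
time_s: 2.05
tool_pos: [0.5229, 0.3118, 0.2632]
tcp_rot: [0.44, 0.554, -0.441, 0.553]
wrist_force: [-1.0, 0.3, 0.2]
width: 0.0854
t 2.05 pos [0.5229 0.3118 0.2632] F [-1.   0.3  0.2] w 0.0854 j [0.35 0.49 1.17 0.   1.49 0.12]
opt 1 shift [0.1208, 0.0043, 0.0024] rot [-0.05, -0.01, 0.03] j6 0.12 tcp tgt [0.5268 0.3107 0.1433]
opt -1 shift [0.1208, 0.0043, 0.0024] rot [179.95, 0.05, 0.01] j6 0.12 tcp tgt [0.5268 0.3107 0.1433]
```

View pics/w1.png

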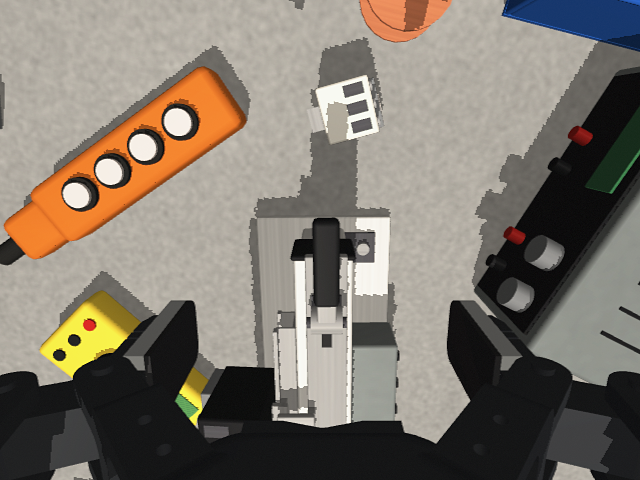

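```bash
python3 -c "
from h import *
for P in [(22,255,167.5),(22,243,167.5),(22,185,167),(14,243,167),(30,243,167),(0,220,140),(40,220,140)]: print(P,proj('wrist',w(*P)).round(0))"
```

```text
(22, 255, 167.5) [[329. 222.]]
(22, 243, 167.5) [[329. 242.]]
(22, 185, 167) [[329. 330.]]
(14, 243, 167) [[316. 242.]]
(30, 243, 167) [[343. 242.]]
(0, 220, 140) [[296. 264.]]
(40, 220, 140) [[355. 263.]]
```

```bash
python3 -m handwheel '[0.04,0.002,0.001,0,0,0,1, 0.08,0.002,0.001,0,0,0,1, 0.118,0.002,0.001,0,0,0,1, 0.118,0.002,0.001,0,0,0,1, 0.118,0.002,0.001,0,0,0,1]'; python3 -c "
from h import *
q(); save('wrist','w2'); plan(w(22,243,162),T[:3,0])"
```

```text
time_s: 2.6
tool_pos: [0.5246, 0.3119, 0.1483]
tcp_rot: [0.44, 0.553, -0.439, 0.554]
wrist_force: [0.2, -0.3, 1.3]
width: 0.0853
t 2.6 pos [0.5246 0.3119 0.1483] F [ 0.2 -0.3  1.3] w 0.0853 j [0.34 0.57 1.34 0.   1.23 0.12]
opt 1 shift [0.0059, 0.0011, 0.0016] rot [-0.03, -0.03, -0.23] j6 0.12 tcp tgt [0.5268 0.3107 0.1433]
opt -1 shift [0.0059, 0.0011, 0.0016] rot [179.97, -0.37, 0.04] j6 0.12 tcp tgt [0.5268 0.3107 0.1433]
```

View pics/w2.png

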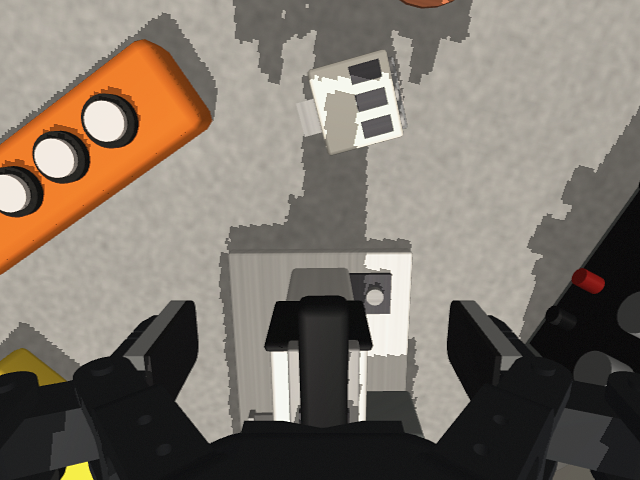

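```bash
python3 -m handwheel '[0.002,0,0.0,0,0,0,-1, 0.002,0,0.0,0,0,0,-1, 0.002,0,0,0,0,0,-1, 0.002,0,0,0,0,0,-1, 0.002,0,0,0,0,0,-1, 0.002,0,0,0,0,0,-1]' 40; python3 -c "
from h import *
q(); plan(w(22,243,162),T[:3,0])"
```

```text
time_s: 3.25
tool_pos: [0.525, 0.3114, 0.1444]
tcp_rot: [0.44, 0.553, -0.44, 0.554]
wrist_force: [0.0, -0.3, 0.8]
width: 0.0152
t 3.25 pos [0.525  0.3114 0.1444] F [ 0.  -0.3  0.8] w 0.0152 j [ 0.34  0.57  1.34 -0.    1.23  0.12]
opt 1 shift [0.0011, 0.0016, 0.0012] rot [-0.06, 0.0, -0.02] j6 0.12 tcp tgt [0.5268 0.3107 0.1433]
opt -1 shift [0.0011, 0.0016, 0.0012] rot [179.94, -0.04, -0.0] j6 0.12 tcp tgt [0.5268 0.3107 0.1433]
```

```bash
python3 -m handwheel '[-0.012,0,0.001,0,0,0,-1, -0.0235,0,0.005,0,0,0,-1, -0.034,0,0.011,0,0,0,-1, -0.043,0,0.019,0,0,0,-1, -0.050,0,0.029,0,0,0,-1, -0.055,0,0.040,0,0,0,-1, -0.0575,0,0.052,0,0,0,-1, -0.058,0,0.060,0,0,0,-1]' ; python3 -m handwheel '[0,0,0,0,0,0,-1, 0,0,0,0,0,0,-1]'; python3 -c "
from h import *
q(); save('side','s2',(230,130,430,280),4); plan(w(22,185,220),T[:3,0])"
```

```text
time_s: 4.05
tool_pos: [0.5385, 0.2537, 0.2022]
tcp_rot: [0.441, 0.554, -0.439, 0.553]
wrist_force: [2.8, 9.1, -7.1]
width: 0.0154
time_s: 4.25
tool_pos: [0.5387, 0.2532, 0.2022]
tcp_rot: [0.441, 0.553, -0.44, 0.553]
wrist_force: [4.3, 2.8, -4.5]
width: 0.015
t 4.25 pos [0.5387 0.2532 0.2022] F [ 4.3  2.8 -4.5] w 0.015 j [0.24 0.49 1.32 0.   1.33 0.02]
opt 1 shift [0.001, 0.0014, -0.0007] rot [-0.08, -0.05, -0.06] j6 0.02 tcp tgt [0.5399 0.2542 0.2013]
opt -1 shift [0.001, 0.0014, -0.0007] rot [179.92, -0.09, 0.07] j6 0.02 tcp tgt [0.5399 0.2542 0.2013]
```

View pics/s2.png

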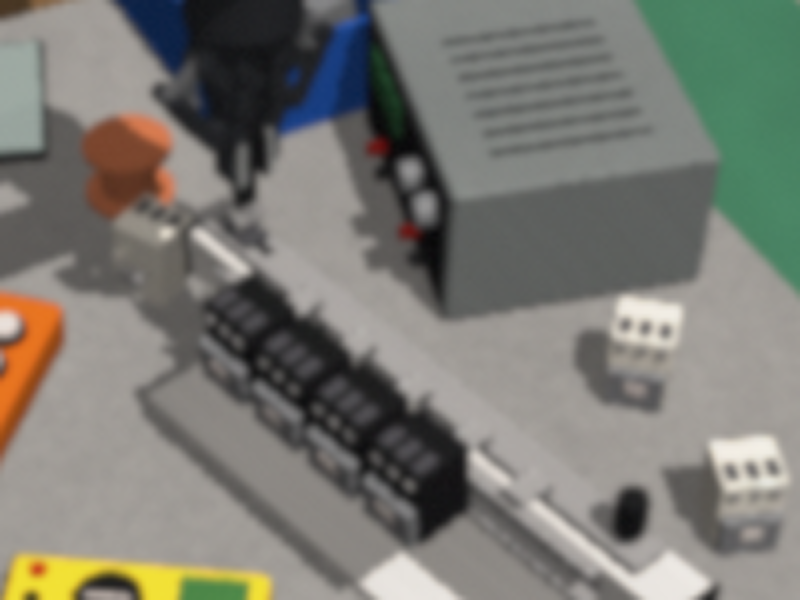

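```bash
python3 -m handwheel '[0,0,0,0,0,0,0, 0,0,0,0,0,0,1, 0,0,0,0,0,0,1, 0,0,0,0,0,0,1, -0.04,0,0,0,0,0,1, -0.08,0,0,0,0,0,1, -0.08,0.001,0.05,0,0,0,1, -0.08,0.001,0.1,0,0,0,1]' ; python3 -c "
from h import *
q(); save('top','t2',(200,160,420,260),3.6); save('side','s3',(230,130,430,280),4); plan(w(22,-165,240),T[:3,0])"
```

```text
time_s: 5.1
tool_pos: [0.5621, 0.1553, 0.2835]
tcp_rot: [0.44, 0.553, -0.439, 0.555]
wrist_force: [1.5, -0.2, -0.7]
width: 0.0856
t 5.1 pos [0.5621 0.1553 0.2835] F [ 1.5 -0.2 -0.7] w 0.0856 j [ 0.07  0.41  1.22 -0.    1.5  -0.16]
opt 1 shift [0.0613, 0.0026, 0.2441] rot [-0.38, 0.08, 0.01] j6 -0.16 tcp tgt [ 0.6192 -0.0867  0.2213]
opt -1 shift [0.0613, 0.0026, 0.2441] rot [179.62, 0.02, -0.13] j6 -0.16 tcp tgt [ 0.6192 -0.0867  0.2213]
```

View pics/s3.png

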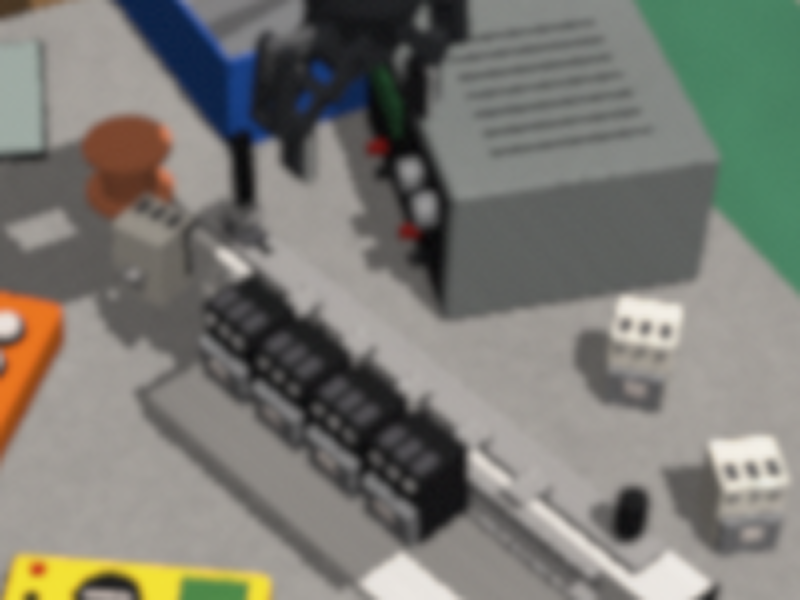

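```bash
python3 -m handwheel '[0,0.001,0.05,0,0,0,1, 0,0.001,0.10,0,0,0,1, 0.02,0.001,0.15,0,0,0,1, 0.04,0.001,0.2,0,0,0,1, 0.06,0.001,0.244,0,0,0,1, 0.06,0.001,0.244,0,0,0,1, 0.06,0.001,0.244,0,0,0,1]' ; python3 -c "
from h import *
q(); save('wrist','w3'); plan(w(22,-165,177),T[:3,0])
print(proj('wrist',np.array([w(22,-165,184),w(22,-165,154)])))"
```

```text
time_s: 5.9
tool_pos: [0.6177, -0.0825, 0.2214]
tcp_rot: [0.44, 0.554, -0.441, 0.552]
wrist_force: [-0.1, 0.6, -0.3]
width: 0.0858
t 5.9 pos [ 0.6177 -0.0825  0.2214] F [-0.1  0.6 -0.3] w 0.0858 j [-0.32  0.54  1.19  0.    1.42 -0.55]
opt 1 shift [0.0641, 0.0, 0.0057] rot [-0.07, -0.02, -0.01] j6 -0.55 tcp tgt [ 0.6192 -0.0867  0.1583]
opt -1 shift [0.0641, 0.0, 0.0057] rot [179.93, -0.01, 0.03] j6 -0.55 tcp tgt [ 0.6192 -0.0867  0.1583]
[[322.18798485 283.35174741]
 [322.18486503 262.4585849 ]]
```

View pics/w3.png

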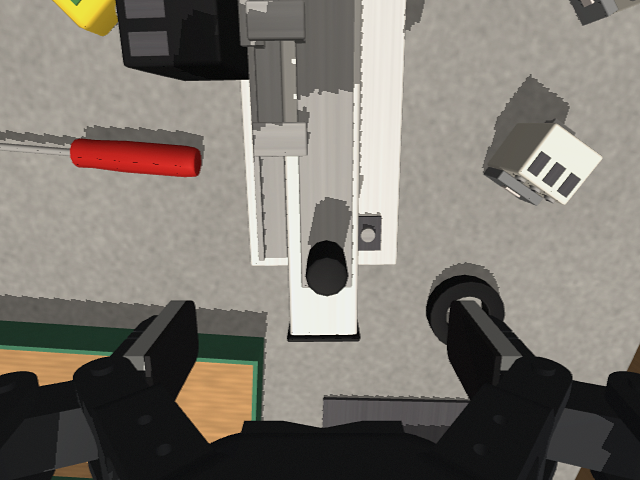

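```bash
python3 -m handwheel '[0.03,0.001,0,0,0,0,1, 0.063,0.001,0,0,0,0,1, 0.063,0.001,0,0,0,0,1, 0.063,0.001,0,0,0,0,0.2, 0.063,0.001,0,0,0,0,-0.3, 0.063,0.001,0,0,0,0,-1, 0.063,0.001,0,0,0,0,-1, 0.063,0.001,0,0,0,0,-1]' 40; python3 -c "
from h import *
q(); plan(w(22,-165,177),T[:3,0])"
```

```text
time_s: 6.75
tool_pos: [0.6194, -0.0815, 0.1602]
tcp_rot: [0.441, 0.553, -0.44, 0.554]
wrist_force: [0.5, -0.4, 3.0]
width: 0.0185
t 6.75 pos [ 0.6194 -0.0815  0.1602] F [ 0.5 -0.4  3. ] w 0.0185 j [-0.32  0.59  1.27  0.    1.28 -0.55]
opt 1 shift [0.0019, -0.0014, 0.005] rot [-0.07, 0.04, -0.13] j6 -0.55 tcp tgt [ 0.6192 -0.0867  0.1583]
opt -1 shift [0.0019, -0.0014, 0.005] rot [179.93, -0.2, -0.07] j6 -0.55 tcp tgt [ 0.6192 -0.0867  0.1583]
```

```bash
python3 -m handwheel '[0,0,0.006,0,0,0,-1, 0,0,0.012,0,0,0,-1, 0,0,0.018,0,0,0,-1, 0,0,0.023,0,0,0,-1, 0,0,0.026,0,0,0,-1, 0,0,0.028,0,0,0,-1, 0,0,0.028,0,0,0,-1, 0,0,0.028,0,0,0,-1]'; python3 -c "
from h import *
q(); p=tool()[0]; print((np.linalg.inv(T)@np.r_[p,1])*1000)"
```

```text
time_s: 7.55
tool_pos: [0.6252, -0.106, 0.16]
tcp_rot: [0.441, 0.555, -0.438, 0.553]
wrist_force: [-2.0, 15.1, 10.2]
width: 0.0187
t 7.55 pos [ 0.6252 -0.106   0.16  ] F [-2.  15.1 10.2] w 0.0187 j [-0.35  0.61  1.24  0.01  1.3  -0.58]
[  23.52549206 -185.11831482  160.04879053 1000.        ]
```

```bash
python3 -m handwheel '[0,0,0,0,0,0,0, 0,0,0,0,0,0,1, 0,0,0,0,0,0,1, 0,0,0,0,0,0,1, -0.04,0,0,0,0,0,1, -0.08,0,0,0,0,0,1, -0.08,0,0,0,0,0,1]'; python3 -c "
from h import *
q(); save('wrist','w4'); plan(w(-40,-52,260),T[:3,0])"
```

```text
time_s: 8.25
tool_pos: [0.6267, -0.1097, 0.2451]
tcp_rot: [0.441, 0.55, -0.439, 0.557]
wrist_force: [0.5, 0.2, -0.5]
width: 0.0855
t 8.25 pos [ 0.6267 -0.1097  0.2451] F [ 0.5  0.2 -0.5] w 0.0855 j [-0.36  0.55  1.11 -0.    1.47 -0.58]
opt 1 shift [-0.0002, -0.0636, -0.1365] rot [-0.08, 0.17, -0.24] j6 -0.58 tcp tgt [0.5332 0.0093 0.2413]
opt -1 shift [-0.0002, -0.0636, -0.1365] rot [179.92, -0.38, -0.27] j6 -0.58 tcp tgt [0.5332 0.0093 0.2413]
```

View pics/w4.png

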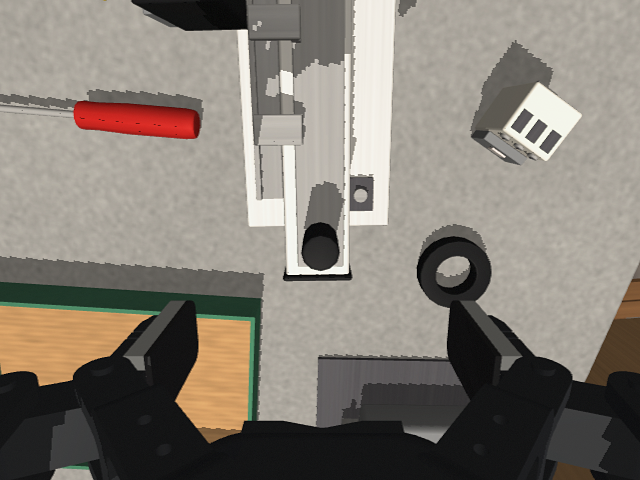

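```bash
python3 -c "
from h import *
Ti=np.linalg.inv(T)
print((Ti@np.r_[ray('wrist',(321,237),.184),1])*1000,(Ti@np.r_[ray('wrist',(318,276),.140),1])*1000)"
python3 -m handwheel '[0,-0.03,-0.05,0,0,0,1, 0,-0.05,-0.10,0,0,0,1, 0,-0.064,-0.1365,0,0,0,1, 0,-0.064,-0.1365,0,0,0,1, 0,-0.064,-0.1365,0,0,0,1, 0,-0.064,-0.1365,0,0,0,1]'; python3 -c "
from h import *
q(); save('wrist','w5')"
```

```text
[  23.12830852 -177.40906947  184.         1000.        ] [  21.213973   -214.79541628  140.         1000.        ]
time_s: 8.9
tool_pos: [0.5324, 0.0089, 0.2385]
tcp_rot: [0.44, 0.553, -0.441, 0.553]
wrist_force: [1.0, 0.4, -0.5]
width: 0.0853
t 8.9 pos [0.5324 0.0089 0.2385] F [ 1.   0.4 -0.5] w 0.0853 j [-0.2   0.32  1.46 -0.    1.36 -0.43]
```

View pics/w5.png

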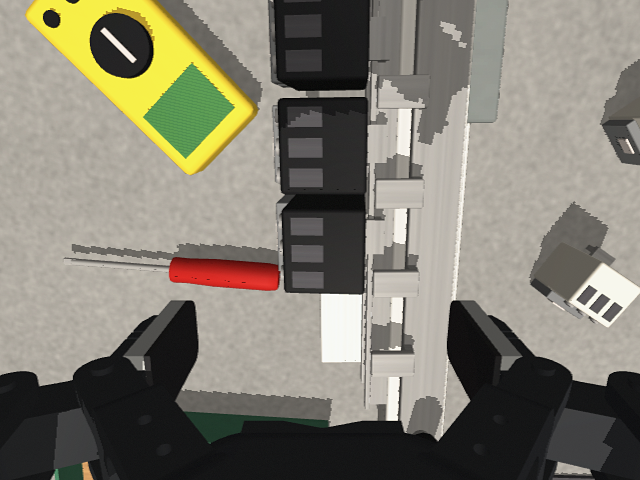

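```bash
python3 -c "
from h import *
Ti=np.linalg.inv(T)
for uv in [(366,209),(365,293),(284,292),(283,209)]: print(((Ti@np.r_[ray('wrist',uv,.183),1])*1000).round(1)[:2])
im=np.load('pics/w5.npy')[180:310,250:450]; cv2.imwrite('pics/w5c.png',cv2.resize(im,None,fx=4,fy=4,interpolation=cv2.INTER_CUBIC)[:,:,::-1])
plan(w(-42,-52,176),T[:3,0])"
```

```text
[-19.6 -26.5]
[-19.  -70.1]
[-60.4 -69.5]
[-59.7 -26.3]
opt 1 shift [0.0812, -0.0011, -0.0003] rot [-0.14, -0.01, 0.05] j6 -0.43 tcp tgt [0.5312 0.0088 0.1573]
opt -1 shift [0.0812, -0.0011, -0.0003] rot [179.86, 0.08, 0.02] j6 -0.43 tcp tgt [0.5312 0.0088 0.1573]
```

View pics/w5c.png

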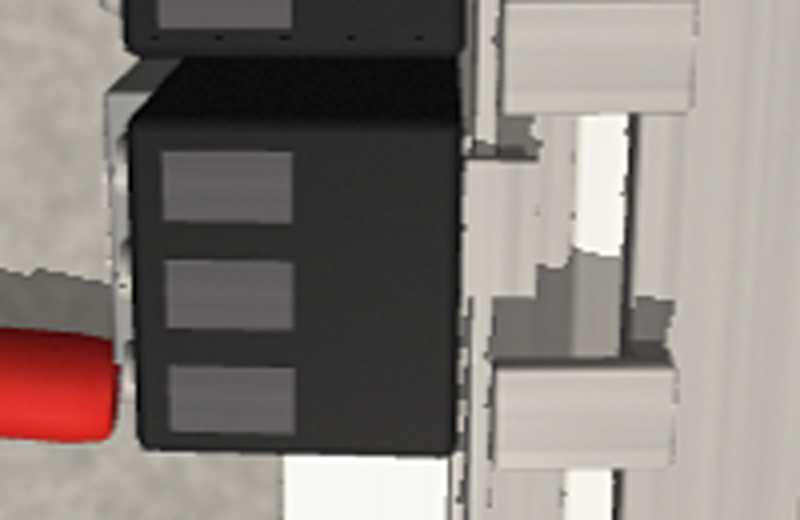

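```bash
python3 -m handwheel '[0.04,0.001,-0.002,0,0,0,1, 0.07,0.001,-0.002,0,0,0,1, 0.081,0.001,-0.002,0,0,0,1, 0.081,0.001,-0.002,0,0,0,1, 0.081,0.001,-0.002,0,0,0,-1, 0.081,0.001,-0.002,0,0,0,-1, 0.081,0.001,-0.002,0,0,0,-1, 0.081,0.001,-0.002,0,0,0,-1]' 50; python3 -c "
from h import *
q()"
```

```text
time_s: 9.75
tool_pos: [0.533, 0.0118, 0.1597]
tcp_rot: [0.44, 0.553, -0.44, 0.554]
wrist_force: [-3.0, -1.1, 6.9]
width: 0.0412
t 9.75 pos [0.533  0.0118 0.1597] F [-3.  -1.1  6.9] w 0.0412 j [-0.2   0.4   1.58 -0.    1.17 -0.43]
```

```bash
cat >> h.py <<'E'
from scipy.optimize import minimize
def tray(cams=('top','side'),x0=(.471,-.329,.11),snap=True):
    M={}
    for c in cams:
        if snap: eyes.camera(c)
        r=[d for d in models.silhouettes(c,'tray') if d['mask'].sum()>4000]
        if r: M[c]=r[0]['mask'].astype(np.uint8)
    def cost(p,cs=None):
        cc,ss=np.cos(p[2]),np.sin(p[2]); tot=0
        B=np.array([[p[0]+cc*a-ss*b,p[1]+ss*a+cc*b,z] for a in(-.135,.135) for b in(-.09,.09) for z in(0,.042)])
        for c in (cs or M):
            u=cv2.convexHull(proj(c,B).astype(np.float32)); m=np.zeros((480,640),np.uint8)
            cv2.fillConvexPoly(m,np.round(u*16).astype(np.int32),1,shift=4)
            tot+=1-(m&M[c]).sum()/(m|M[c]).sum()
        return tot
    best=minimize(cost,x0,method='Nelder-Mead',options=dict(initial_simplex=np.array(x0)+np.array([[0,0,0],[.02,0,0],[0,.02,0],[0,0,.1]]),xatol=2e-4,fatol=1e-4))
    print('tray',best.x.round(4),'deg',np.degrees(best.x[2]).round(1),'1-IoU',[round(cost(best.x,[c]),3) for c in M],list(M))
    return best.x
def slot(t,sx,sy=0): return np.array([t[0]+np.cos(t[2])*sx-np.sin(t[2])*sy,t[1]+np.sin(t[2])*sx+np.cos(t[2])*sy])
E
python3 -m handwheel '[-0.01,0,0,0,0,0,-1, -0.02,0,0,0,0,0,-1, -0.04,0,0,0,0,0,-1, -0.07,0,0,0,0,0,-1, -0.10,0,0,0,0,0,-1, -0.10,0,0,0,0,0,-1]'
python3 - <<'E'
from h import *
q(); save('side','s4',(230,130,430,280),4)
t=tray(); t=tray(('top',),snap=0)
g=slot(t,.09); print(g)
plan([g[0],g[1],.20],[-np.sin(t[2]),np.cos(t[2])])
E
```

```text
time_s: 10.35
tool_pos: [0.5337, 0.0118, 0.2628]
tcp_rot: [0.441, 0.551, -0.439, 0.556]
wrist_force: [-0.4, -0.3, -2.1]
width: 0.0412
t 10.35 pos [0.5337 0.0118 0.2628] F [-0.4 -0.3 -2.1] w 0.0412 j [-0.2   0.31  1.42 -0.    1.4  -0.43]
tray [ 0.4719 -0.3342  0.1543] deg 8.8 1-IoU [np.float64(0.039), np.float64(0.026)] ['top', 'side']
tray [ 0.4713 -0.3364  0.145 ] deg 8.3 1-IoU [np.float64(0.034)] ['top']
[ 0.56031603 -0.32339246]
opt 1 shift [0.0755, -0.0479, 0.3332] rot [-85.29, -0.14, 0.06] j6 -0.42 tcp tgt [ 0.5603 -0.3234  0.1813]
opt -1 shift [0.0755, -0.0479, 0.3332] rot [94.71, 0.06, 0.14] j6 -0.42 tcp tgt [ 0.5603 -0.3234  0.1813]
```

View pics/s4.png

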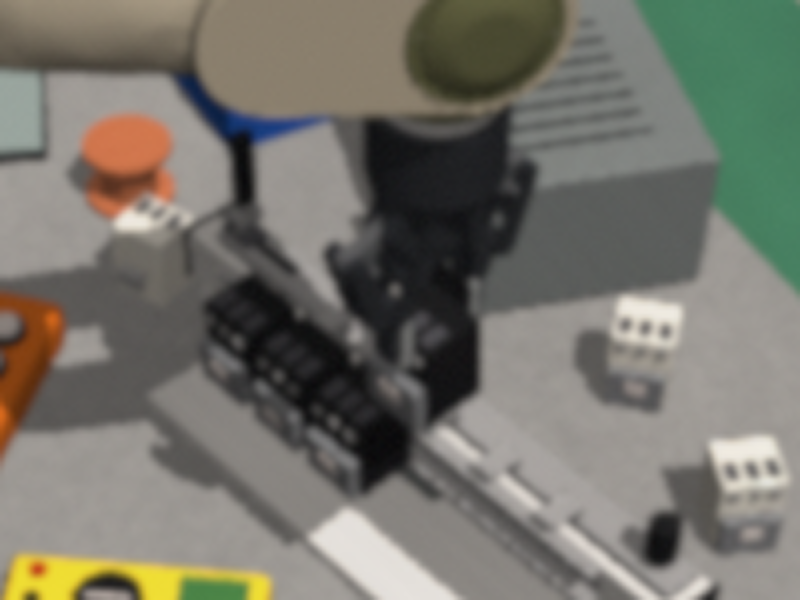

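```bash
python3 -m handwheel '[0,-0.015,0.03,8,0,0,-1, 0,-0.03,0.07,16,0,0,-1, 0,-0.048,0.11,24,0,0,-1, 0,-0.048,0.15,32,0,0,-1, 0,-0.048,0.20,40,0,0,-1, 0,-0.048,0.25,48,0,0,-1, 0,-0.048,0.30,56,0,0,-1, 0,-0.048,0.333,64,0,0,-1]' 80
python3 -m handwheel '[0.02,0,0,8,0,0,-1, 0.04,0,0,16,0,0,-1, 0.06,0,0,24,0,0,-1, 0.075,0,0,31,0,0,-1, 0.075,0,0,31,0,0,-1, 0.075,0,0,31,0,0,-1, 0.075,0,0,31,0,0,-1]'
python3 - <<'E'
from h import *
q(); save('wrist','w6')
t=tray()
g=slot(t,.09); print(g)
plan([g[0],g[1],.045+.0187],[-np.sin(t[2]),np.cos(t[2])])
E
```

```text
time_s: 11.45
tool_pos: [0.5604, -0.3264, 0.2566]
tcp_rot: [-0.667, -0.234, 0.668, -0.233]
wrist_force: [0.3, -0.5, -2.5]
width: 0.0406
time_s: 12.15
tool_pos: [0.5611, -0.3235, 0.1841]
tcp_rot: [0.706, 0.05, -0.705, 0.051]
wrist_force: [0.2, 0.7, -1.9]
width: 0.0408
t 12.15 pos [ 0.5611 -0.3235  0.1841] F [ 0.2  0.7 -1.9] w 0.0408 j [-0.7   0.62  1.15 -0.    1.37  0.72]
tray [ 0.4725 -0.3337  0.159 ] deg 9.1 1-IoU [np.float64(0.025)] ['side']
[ 0.56139319 -0.31941328]
opt 1 shift [0.1386, -0.0039, -0.001] rot [178.94, -0.05, 0.04] j6 0.73 tcp tgt [ 0.5614 -0.3194  0.045 ]
opt -1 shift [0.1386, -0.0039, -0.001] rot [-1.06, -0.02, -0.03] j6 0.73 tcp tgt [ 0.5614 -0.3194  0.045 ]
```

View pics/w6.png

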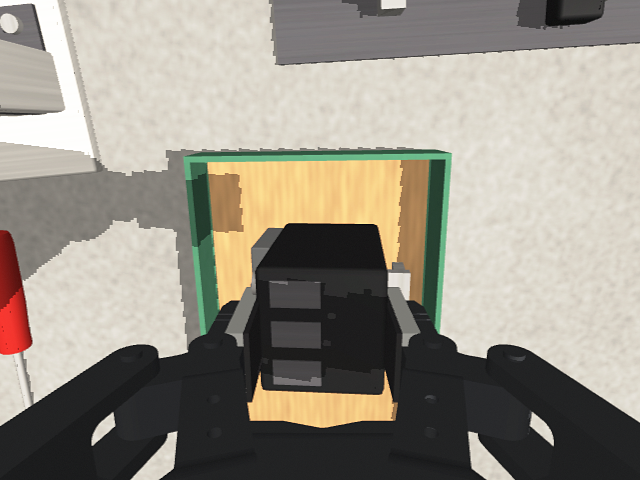

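```bash
python3 -m handwheel '[0.04,-0.001,0,-1,0,0,-1, 0.08,-0.001,0,-1,0,0,-1, 0.11,-0.001,0,-1,0,0,-1, 0.128,-0.001,0,-1,0,0,-1, 0.136,-0.001,0,-1,0,0,-1, 0.136,-0.001,0,-1,0,0,-1, 0.136,-0.001,0,-1,0,0,-1]'
python3 - <<'E'
from h import *
q()
E
```

```text
time_s: 13.1
tool_pos: [0.5611, -0.3227, 0.0481]
tcp_rot: [0.705, 0.055, -0.705, 0.056]
wrist_force: [0.0, 0.7, -1.6]
width: 0.041
t 13.1 pos [ 0.5611 -0.3227  0.0481] F [ 0.   0.7 -1.6] w 0.041 j [-0.7   0.76  1.29 -0.    1.09  0.71]
```

```bash
python3 -m handwheel '[0.002,0,0,0,0,0,-1, 0.004,0,0,0,0,0,-1, 0.0045,0,0,0,0,0,-1]'
python3 - <<'E'
from h import *
q()
E
```

```text
time_s: 13.4
tool_pos: [0.5616, -0.3229, 0.0462]
tcp_rot: [0.706, 0.055, -0.704, 0.056]
wrist_force: [-5.2, 2.9, 22.0]
width: 0.0406
t 13.4 pos [ 0.5616 -0.3229  0.0462] F [-5.2  2.9 22. ] w 0.0406 j [-0.7   0.76  1.29  0.    1.09  0.71]
```

```bash
python3 -m handwheel '[-0.002,0,0,0,0,0,-0.4, -0.002,0,0,0,0,0,0.4, -0.002,0,0,0,0,0,0.4, -0.03,0,0,0,0,0,0.4, -0.07,0,0,0,0,0,0.5, -0.12,0,0,0,0,0,1, -0.17,0,0,0,0,0,1, -0.21,0,0,0,0,0,1]'
python3 - <<'E'
from h import *
q(); save('wrist','w7'); plan(w(-40,1,277),T[:3,0])
E
```

```text
time_s: 14.2
tool_pos: [0.5608, -0.3224, 0.2559]
tcp_rot: [0.706, 0.055, -0.704, 0.056]
wrist_force: [0.9, 0.2, -0.6]
width: 0.0854
t 14.2 pos [ 0.5608 -0.3224  0.2559] F [ 0.9  0.2 -0.6] w 0.0854 j [-0.7   0.58  1.04  0.    1.52  0.71]
opt 1 shift [0.0009, -0.386, -0.02] rot [-94.06, 0.09, -0.82] j6 0.71 tcp tgt [0.5212 0.0609 0.2583]
opt -1 shift [0.0009, -0.386, -0.02] rot [85.93, -0.8, -0.09] j6 0.71 tcp tgt [0.5212 0.0609 0.2583]
```

View pics/w7.png

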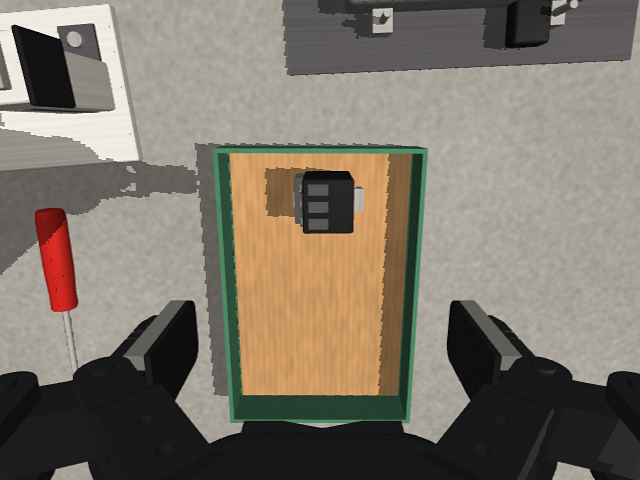

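```bash
python3 -m handwheel '[0,-0.05,0,-8,0,0,1, 0,-0.1,0,-16,0,0,1, 0,-0.15,-0.01,-24,0,0,1, 0,-0.2,-0.01,-32,0,0,1, 0,-0.25,-0.02,-40,0,0,1, 0,-0.3,-0.02,-48,0,0,1, 0,-0.35,-0.02,-56,0,0,1, 0,-0.386,-0.02,-64,0,0,1]'
python3 -m handwheel '[0,0,0,-8,0,0,1, 0,0,0,-16,0,0,1, 0,0,0,-24,0,0,1, 0,0,0,-30,0,0,1, 0,0,0,-30,0,0,1,0,0,0,-30,0,0,1]'
python3 - <<'E'
from h import *
q(); save('wrist','w8'); plan(w(-40,1,177.5),T[:3,0])
E
```

```text
time_s: 15.05
tool_pos: [0.5191, 0.0646, 0.2525]
tcp_rot: [0.567, 0.423, -0.567, 0.423]
wrist_force: [0.4, -0.5, 1.2]
width: 0.0853
time_s: 15.65
tool_pos: [0.5199, 0.062, 0.2525]
tcp_rot: [0.441, 0.553, -0.441, 0.553]
wrist_force: [0.5, 0.0, 0.4]
width: 0.0852
t 15.65 pos [0.5199 0.062  0.2525] F [0.5 0.  0.4] w 0.0852 j [-0.11  0.29  1.47 -0.    1.38 -0.33]
opt 1 shift [0.0937, 0.001, 0.0014] rot [-0.22, -0.0, 0.01] j6 -0.33 tcp tgt [0.5212 0.0609 0.1588]
opt -1 shift [0.0937, 0.001, 0.0014] rot [179.78, 0.01, 0.01] j6 -0.33 tcp tgt [0.5212 0.0609 0.1588]
```

View pics/w8.png

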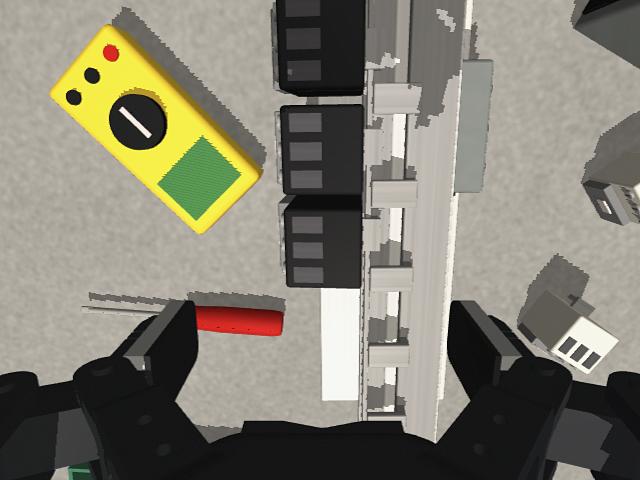

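```bash
python3 -m handwheel '[0.05,0.001,0,0,0,0,1, 0.085,0.001,0,0,0,0,1, 0.093,0.001,0,0,0,0,1, 0.093,0.001,0,0,0,0,1, 0.093,0.001,0,0,0,0,-1, 0.093,0.001,0,0,0,0,-1, 0.093,0.001,0,0,0,0,-1, 0.093,0.001,0,0,0,0,-1]' 80
python3 -c "
from h import *
q()"
```

```text
time_s: 16.5
tool_pos: [0.5214, 0.0622, 0.1615]
tcp_rot: [0.44, 0.553, -0.44, 0.554]
wrist_force: [-3.9, -1.0, 9.1]
width: 0.0405
t 16.5 pos [0.5214 0.0622 0.1615] F [-3.9 -1.   9.1] w 0.0405 j [-0.1   0.38  1.6  -0.    1.16 -0.33]
```

```bash
python3 -m handwheel '[-0.01,0,0,0,0,0,-1, -0.02,0,0,0,0,0,-1, -0.04,0,0,0,0,0,-1, -0.07,0,0,0,0,0,-1, -0.10,0,0,0,0,0,-1, -0.10,0,0,0,0,0,-1]'
python3 - <<'E'
from h import *
q(); save('top','t3')
t=tray(); t=tray(('top',),snap=0)
g=slot(t,.03); print(g)
plan([g[0],g[1],.20],[-np.sin(t[2]),np.cos(t[2])])
E
```

```text
time_s: 17.1
tool_pos: [0.5222, 0.0622, 0.2643]
tcp_rot: [0.442, 0.551, -0.439, 0.556]
wrist_force: [-0.9, 0.9, -1.7]
width: 0.0404
t 17.1 pos [0.5222 0.0622 0.2643] F [-0.9  0.9 -1.7] w 0.0404 j [-0.1   0.29  1.44 -0.    1.4  -0.33]
tray [ 0.4722 -0.3346  0.1588] deg 9.1 1-IoU [np.float64(0.097), np.float64(0.083)] ['top', 'side']
tray [ 0.473  -0.3357  0.1581] deg 9.1 1-IoU [np.float64(0.095)] ['top']
[ 0.50258491 -0.33096002]
opt 1 shift [0.0773, -0.1058, 0.3791] rot [-86.04, -0.12, 0.06] j6 -0.33 tcp tgt [ 0.5026 -0.331   0.1813]
opt -1 shift [0.0773, -0.1058, 0.3791] rot [93.96, 0.07, 0.12] j6 -0.33 tcp tgt [ 0.5026 -0.331   0.1813]
```

View pics/t3.png

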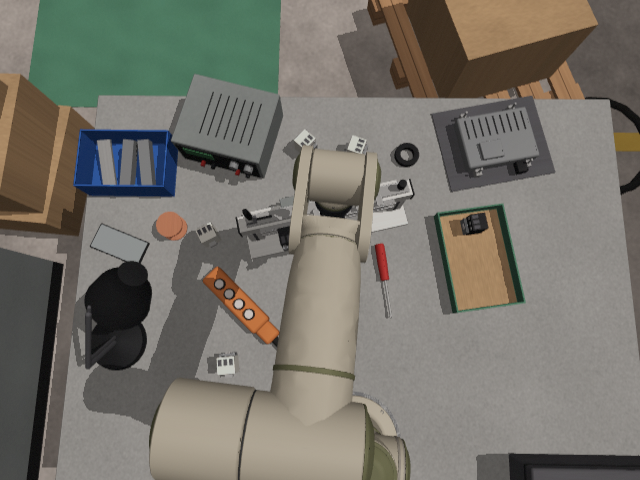

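```bash
python3 -m handwheel '[0,-0.02,0.03,8,0,0,-1, 0,-0.04,0.07,16,0,0,-1, 0,-0.06,0.11,24,0,0,-1, 0,-0.08,0.15,32,0,0,-1, 0,-0.1,0.19,40,0,0,-1, 0,-0.106,0.24,48,0,0,-1, 0,-0.106,0.29,56,0,0,-1, 0,-0.106,0.335,64,0,0,-1]'
python3 -m handwheel '[0.02,0,0,8,0,0,-1, 0.04,0,0,16,0,0,-1, 0.06,0,0,24,0,0,-1, 0.075,0,0,30,0,0,-1, 0.075,0,0,30,0,0,-1]'
python3 - <<'E'
from h import *
q()
t=tray()
g=slot(t,.03); print(g)
plan([g[0],g[1],.047+.0187],[-np.sin(t[2]),np.cos(t[2])])
E
```

```text
time_s: 18.2
tool_pos: [0.4928, -0.2903, 0.259]
tcp_rot: [-0.667, -0.234, 0.667, -0.234]
wrist_force: [1.7, -0.2, -1.3]
width: 0.0406
time_s: 18.7
tool_pos: [0.4921, -0.2872, 0.182]
tcp_rot: [-0.704, -0.057, 0.706, -0.054]
wrist_force: [0.2, 0.3, -2.2]
width: 0.0402
t 18.7 pos [ 0.4921 -0.2872  0.182 ] F [ 0.2  0.3 -2.2] w 0.0402 j [-0.73  0.45  1.43 -0.    1.27  0.68]
tray [ 0.472  -0.3336  0.1518] deg 8.7 1-IoU [np.float64(0.134)] ['side']
[ 0.50167596 -0.32904957]
opt 1 shift [0.1386, 0.0415, -0.0016] rot [-179.55, 0.09, -0.08] j6 0.68 tcp tgt [ 0.5017 -0.329   0.047 ]
opt -1 shift [0.1386, 0.0415, -0.0016] rot [0.45, -0.05, -0.06] j6 0.68 tcp tgt [ 0.5017 -0.329   0.047 ]
```

```bash
python3 -m handwheel '[0,0.04,0,0,0,0,-1, 0.03,0.0415,-0.001,0,0,0,-1, 0.07,0.0415,-0.001,0,0,0,-1, 0.105,0.0415,-0.001,0,0,0,-1, 0.125,0.0415,-0.001,0,0,0,-1, 0.132,0.0415,-0.001,0,0,0,-1, 0.132,0.0415,-0.001,0,0,0,-1]'
python3 -m handwheel '[0.002,0,0,0,0,0,-1, 0.003,0,0,0,0,0,-1]'
python3 -c "
from h import *
q()"
```

```text
time_s: 19.6
tool_pos: [0.5007, -0.329, 0.0529]
tcp_rot: [0.705, 0.056, -0.705, 0.056]
wrist_force: [0.3, 0.5, -2.3]
width: 0.0403
time_s: 19.8
tool_pos: [0.5011, -0.3293, 0.051]
tcp_rot: [0.705, 0.055, -0.704, 0.056]
wrist_force: [-0.8, -0.1, -0.9]
width: 0.0403
t 19.8 pos [ 0.5011 -0.3293  0.051 ] F [-0.8 -0.1 -0.9] w 0.0403 j [-0.78  0.66  1.46 -0.    1.02  0.64]
```

```bash
python3 -m handwheel '[0.0015,0,0,0,0,0,-1, 0.003,0,0,0,0,0,-1]'
python3 -c "
from h import *
q()"
```

```text
time_s: 20.0
tool_pos: [0.5009, -0.3292, 0.0475]
tcp_rot: [0.705, 0.055, -0.705, 0.056]
wrist_force: [-1.4, 2.7, 14.2]
width: 0.0403
t 20.0 pos [ 0.5009 -0.3292  0.0475] F [-1.4  2.7 14.2] w 0.0403 j [-0.78  0.67  1.46  0.    1.01  0.64]
```

Contact; release and go up.

```bash
python3 -m handwheel '[-0.001,0,0,0,0,0,-0.4, -0.001,0,0,0,0,0,0.4, -0.001,0,0,0,0,0,0.4, -0.03,0,0,0,0,0,0.4, -0.07,0,0,0,0,0,0.5, -0.12,0,0,0,0,0,1, -0.17,0,0,0,0,0,1, -0.205,0,0,0,0,0,1]'
python3 - <<'E'
from h import *
q(); save('wrist','w9'); plan(w(-40,53,277),T[:3,0])
E
```

```text
time_s: 20.8
tool_pos: [0.5008, -0.329, 0.2556]
tcp_rot: [0.706, 0.055, -0.704, 0.057]
wrist_force: [-0.5, -0.5, -0.1]
width: 0.0855
t 20.8 pos [ 0.5008 -0.329   0.2556] F [-0.5 -0.5 -0.1] w 0.0855 j [-0.78  0.46  1.22 -0.    1.45  0.64]
opt 1 shift [-0.0012, -0.4349, -0.0767] rot [-94.06, 0.14, -0.76] j6 0.64 tcp tgt [0.5094 0.1116 0.2583]
opt -1 shift [-0.0012, -0.4349, -0.0767] rot [85.94, -0.75, -0.14] j6 0.64 tcp tgt [0.5094 0.1116 0.2583]
```

View pics/w9.png

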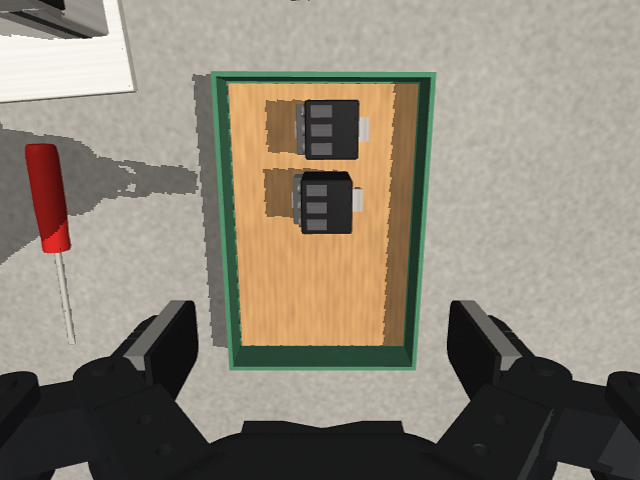

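```bash
python3 -m handwheel '[0,-0.049,-0.01,-8,0,0,1, 0,-0.098,-0.02,-16,0,0,1, 0,-0.146,-0.03,-24,0,0,1, 0,-0.195,-0.04,-32,0,0,1, 0,-0.244,-0.05,-40,0,0,1, 0,-0.29,-0.06,-48,0,0,1, 0,-0.34,-0.07,-56,0,0,1, 0,-0.388,-0.077,-64,0,0,1]'
python3 -m handwheel '[0,-0.021,0.042,-8,0,0,1, 0,-0.021,0.042,-16,0,0,1, 0,-0.021,0.042,-24,0,0,1, 0,-0.021,0.042,-30,0,0,1, 0,-0.021,0.042,-30,0,0,1]'
python3 - <<'E'
from h import *
q(); plan(w(-40,53,178),T[:3,0])
E
```

```text
time_s: 21.65
tool_pos: [0.5155, 0.0684, 0.2515]
tcp_rot: [0.567, 0.422, -0.567, 0.422]
wrist_force: [1.4, -0.6, -0.7]
width: 0.0853
time_s: 22.15
tool_pos: [0.4833, 0.0324, 0.2515]
tcp_rot: [0.44, 0.554, -0.44, 0.554]
wrist_force: [-0.2, 0.5, -0.6]
width: 0.0849
t 22.15 pos [0.4833 0.0324 0.2515] F [-0.2  0.5 -0.6] w 0.0849 j [-0.18  0.21  1.58 -0.    1.35 -0.4 ]
opt 1 shift [0.0922, 0.0433, -0.0712] rot [-0.02, 0.0, 0.0] j6 -0.4 tcp tgt [0.5094 0.1116 0.1593]
opt -1 shift [0.0922, 0.0433, -0.0712] rot [179.98, 0.0, -0.0] j6 -0.4 tcp tgt [0.5094 0.1116 0.1593]
```

```bash
python3 -m handwheel '[0,0.026,-0.042,0,0,0,1, 0,0.0433,-0.071,0,0,0,1, 0,0.0433,-0.071,0,0,0,1, 0,0.0433,-0.071,0,0,0,1]'
python3 - <<'E'
from h import *
q(); save('wrist','w10'); plan(w(-40,53,178),T[:3,0])
E
```

```text
time_s: 22.55
tool_pos: [0.5095, 0.1116, 0.2513]
tcp_rot: [0.44, 0.553, -0.441, 0.553]
wrist_force: [0.6, 0.1, -0.2]
width: 0.085
t 22.55 pos [0.5095 0.1116 0.2513] F [ 0.6  0.1 -0.2] w 0.085 j [-0.01  0.29  1.47 -0.    1.38 -0.24]
opt 1 shift [0.0922, 0.0001, -0.0006] rot [-0.16, 0.01, 0.03] j6 -0.24 tcp tgt [0.5094 0.1116 0.1593]
opt -1 shift [0.0922, 0.0001, -0.0006] rot [179.84, 0.04, -0.01] j6 -0.24 tcp tgt [0.5094 0.1116 0.1593]
```

View pics/w10.png

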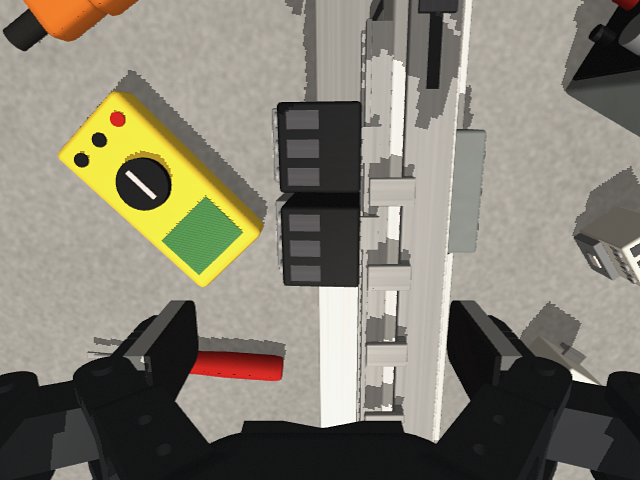

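```bash
python3 -m handwheel '[0.05,0,0,0,0,0,1, 0.085,0,0,0,0,0,1, 0.092,0,0,0,0,0,1, 0.092,0,0,0,0,0,1, 0.092,0,0,0,0,0,-1, 0.092,0,0,0,0,0,-1, 0.092,0,0,0,0,0,-1, 0.092,0,0,0,0,0,-1]'
python3 -c "
from h import *
q()"
python3 -m handwheel '[-0.01,0,0,0,0,0,-1, -0.02,0,0,0,0,0,-1, -0.04,0,0,0,0,0,-1, -0.07,0,0,0,0,0,-1, -0.10,0,0,0,0,0,-1, -0.10,0,0,0,0,0,-1]'
python3 - <<'E'
from h import *
q(); save('side','s5',(230,130,430,280),4)
t=tray(); t=tray(('top',),snap=0)
g=slot(t,-.03); print(g)
plan([g[0],g[1],.20],[-np.sin(t[2]),np.cos(t[2])])
E
```

```text
time_s: 23.4
tool_pos: [0.5101, 0.1113, 0.1615]
tcp_rot: [0.441, 0.553, -0.44, 0.554]
wrist_force: [-4.1, -1.3, 9.4]
width: 0.0406
t 23.4 pos [0.5101 0.1113 0.1615] F [-4.1 -1.3  9.4] w 0.0406 j [-0.01  0.37  1.61 -0.    1.16 -0.24]
time_s: 24.0
tool_pos: [0.511, 0.1114, 0.2643]
tcp_rot: [0.442, 0.551, -0.438, 0.556]
wrist_force: [0.0, 0.1, -2.3]
width: 0.0405
t 24.0 pos [0.511  0.1114 0.2643] F [ 0.   0.1 -2.3] w 0.0405 j [-0.01  0.28  1.45  0.    1.4  -0.24]
tray [ 0.4723 -0.3356  0.1593] deg 9.1 1-IoU [np.float64(0.149)] ['top']
tray [ 0.4723 -0.3356  0.1593] deg 9.1 1-IoU [np.float64(0.149)] ['top']
[ 0.44264704 -0.34035708]
opt 1 shift [0.0775, -0.1665, 0.4251] rot [-86.11, -0.11, 0.07] j6 -0.24 tcp tgt [ 0.4426 -0.3404  0.1813]
opt -1 shift [0.0775, -0.1665, 0.4251] rot [93.89, 0.07, 0.11] j6 -0.24 tcp tgt [ 0.4426 -0.3404  0.1813]
```

View pics/s5.png

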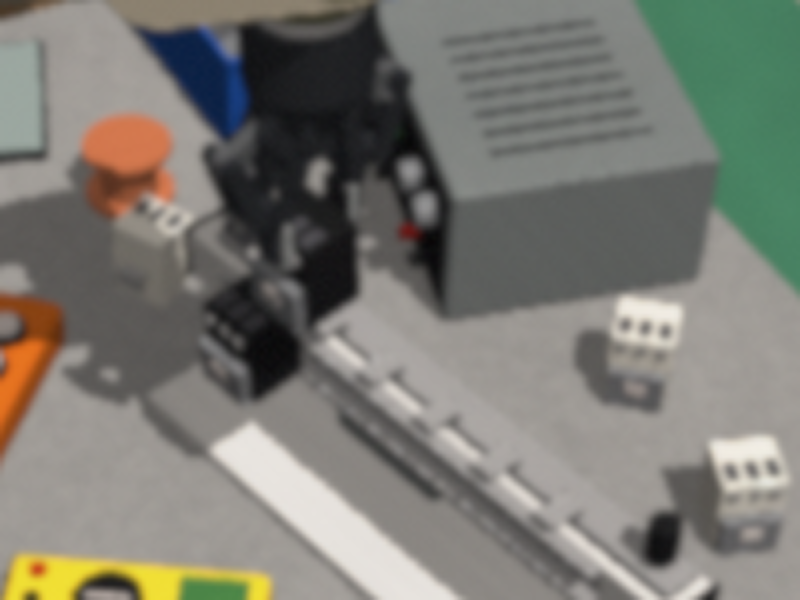

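```bash
python3 -m handwheel '[0,-0.019,0.046,8,0,0,-1, 0,-0.037,0.092,16,0,0,-1, 0,-0.055,0.138,24,0,0,-1, 0,-0.073,0.184,32,0,0,-1, 0,-0.091,0.230,40,0,0,-1, 0,-0.109,0.276,48,0,0,-1, 0,-0.127,0.322,56,0,0,-1, 0,-0.145,0.368,64,0,0,-1]'
python3 -m handwheel '[0,0,0,0,0,0,-1]'
python3 - <<'E'
from h import *
q()
t=(.4723,-.3345,.155)
g=slot(t,-.03)
plan([g[0],g[1],.20],[-np.sin(t[2]),np.cos(t[2])])
E
```

```text
time_s: 25.1
tool_pos: [0.4504, -0.2817, 0.2591]
tcp_rot: [-0.667, -0.235, 0.667, -0.234]
wrist_force: [0.8, -0.2, -1.7]
width: 0.0405
time_s: 25.2
tool_pos: [0.4497, -0.2846, 0.2583]
tcp_rot: [-0.667, -0.233, 0.668, -0.233]
wrist_force: [-0.1, 0.2, -1.6]
width: 0.0404
t 25.2 pos [ 0.4497 -0.2846  0.2583] F [-0.1  0.2 -1.6] w 0.0404 j [-0.78  0.31  1.43 -0.    1.4   0.12]
opt 1 shift [0.077, 0.0384, 0.0393] rot [-150.4, -0.07, 0.13] j6 0.12 tcp tgt [ 0.4427 -0.3391  0.1813]
opt -1 shift [0.077, 0.0384, 0.0393] rot [29.6, 0.09, 0.05] j6 0.12 tcp tgt [ 0.4427 -0.3391  0.1813]
```

```bash
python3 -m handwheel '[0,0.02,0.02,8,0,0,-1, 0.01,0.0384,0.0393,16,0,0,-1, 0.04,0.0384,0.0393,24,0,0,-1, 0.077,0.0384,0.0393,29.6,0,0,-1, 0.077,0.0384,0.0393,29.6,0,0,-1, 0.077,0.0384,0.0393,29.6,0,0,-1]'
python3 - <<'E'
from h import *
q(); save('wrist','w11')
t=tray()
g=slot(t,-.03)
plan([g[0],g[1],.048+.0187],[-np.sin(t[2]),np.cos(t[2])])
E
```

```text
time_s: 25.8
tool_pos: [0.4451, -0.3342, 0.1833]
tcp_rot: [-0.705, -0.059, 0.705, -0.059]
wrist_force: [-0.7, -0.1, -0.3]
width: 0.0404
t 25.8 pos [ 0.4451 -0.3342  0.1833] F [-0.7 -0.1 -0.3] w 0.0404 j [-0.85  0.42  1.47  0.    1.25  0.55]
tray [ 0.471 -0.329  0.11 ] deg 6.3 1-IoU [] []
opt 1 shift [0.1361, -0.0034, 0.0039] rot [-176.81, 0.18, -0.12] j6 0.55 tcp tgt [ 0.4412 -0.3323  0.048 ]
opt -1 shift [0.1361, -0.0034, 0.0039] rot [3.19, -0.08, -0.12] j6 0.55 tcp tgt [ 0.4412 -0.3323  0.048 ]
```

View pics/w11.png

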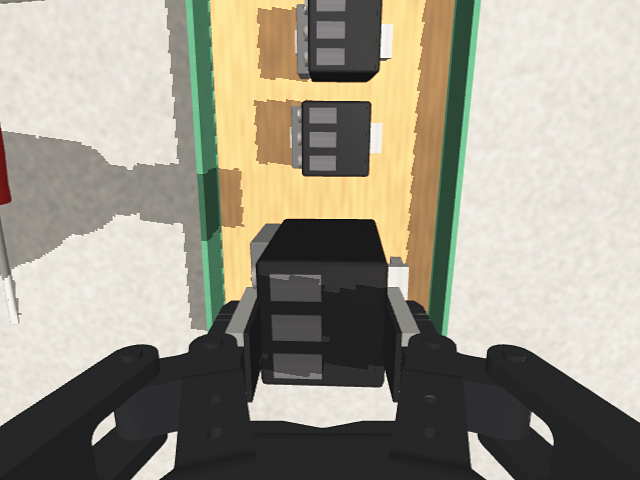

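Run:
```python
from h import *
q(); save('top','t4',(380,170,580,320),4); s,im=save('side','s6')
```

```text
t 26.05 pos [ 0.4453 -0.3347  0.1841] F [ 0.6  0.6 -1.6] w 0.0401 j [-0.85  0.42  1.47  0.    1.25  0.55]
```

View pics/t4.png

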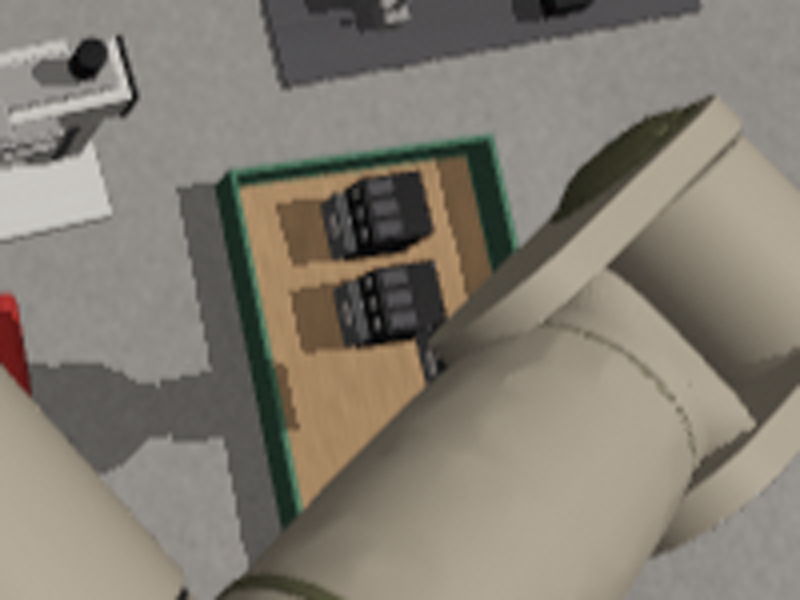

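View pics/s6.png

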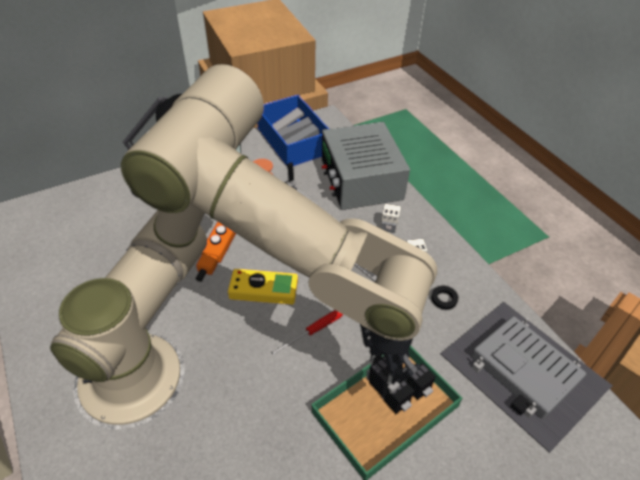

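```bash
python3 -m handwheel '[0.04,0,0.003,1,0,0,-1, 0.08,0,0.003,1,0,0,-1, 0.11,0,0.003,1,0,0,-1, 0.127,0,0.003,1,0,0,-1, 0.132,0,0.003,1,0,0,-1, 0.1345,0,0.003,1,0,0,-1, 0.1365,0,0.003,1,0,0,-1]'
python3 -c "
from h import *
q()"
```

```text
time_s: 26.85
tool_pos: [0.4424, -0.3355, 0.0472]
tcp_rot: [0.706, 0.051, -0.705, 0.053]
wrist_force: [0.0, -1.3, 2.5]
width: 0.0404
t 26.85 pos [ 0.4424 -0.3355  0.0472] F [ 0.  -1.3  2.5] w 0.0404 j [-0.86  0.59  1.61 -0.    0.94  0.56]
```

```bash
python3 -m handwheel '[0.001,0,0,0,0,0,-1, 0.001,0,0,0,0,0,-0.4, 0,0,0,0,0,0,0.4, 0,0,0,0,0,0,0.4, -0.03,0,0,0,0,0,0.4, -0.08,0,0,0,0,0,0.5, -0.13,0,0,0,0,0,1, -0.18,0,0,0,0,0,1]'
python3 -m handwheel '[-0.025,0,0,0,0,0,1]'
python3 - <<'E'
from h import *
q(); save('wrist','w12'); plan(w(-40,105,277),T[:3,0])
E
```

```text
time_s: 27.65
tool_pos: [0.4417, -0.3347, 0.2286]
tcp_rot: [0.705, 0.052, -0.705, 0.052]
wrist_force: [0.7, -0.7, 0.9]
width: 0.0854
time_s: 27.75
tool_pos: [0.4425, -0.3355, 0.2562]
tcp_rot: [0.707, 0.05, -0.704, 0.054]
wrist_force: [-0.4, -0.4, 0.3]
width: 0.0852
t 27.75 pos [ 0.4425 -0.3355  0.2562] F [-0.4 -0.4  0.3] w 0.0852 j [-0.86  0.36  1.37 -0.    1.41  0.56]
opt 1 shift [-0.0034, -0.4849, -0.127] rot [-94.66, 0.18, -0.68] j6 0.56 tcp tgt [0.4976 0.1622 0.2583]
opt -1 shift [-0.0034, -0.4849, -0.127] rot [85.34, -0.66, -0.18] j6 0.56 tcp tgt [0.4976 0.1622 0.2583]
```

View pics/w12.png

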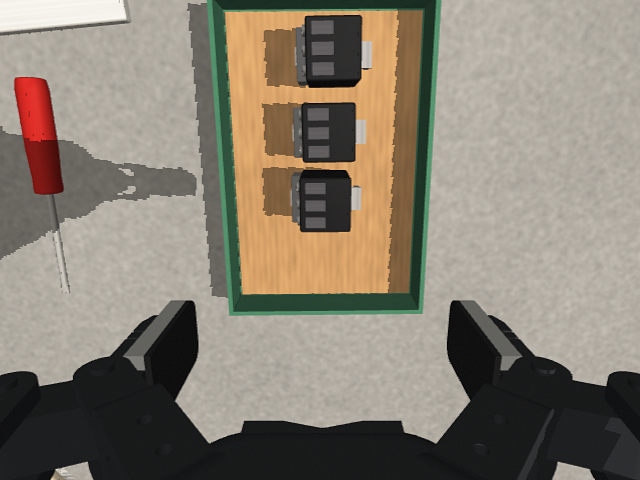

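```bash
python3 -m handwheel '[0,-0.047,-0.012,-8,0,0,1, 0,-0.094,-0.024,-16,0,0,1, 0,-0.141,-0.036,-24,0,0,1, 0,-0.188,-0.048,-32,0,0,1, 0,-0.235,-0.06,-40,0,0,1, 0,-0.282,-0.072,-48,0,0,1, 0,-0.329,-0.084,-56,0,0,1, 0,-0.376,-0.096,-64,0,0,1]'
python3 -m handwheel '[0,0,0,0,0,0,1]'
python3 - <<'E'
from h import *
q(); plan(w(-40,105,271),T[:3,0])
E
```

```text
time_s: 28.6
tool_pos: [0.4816, 0.053, 0.2513]
tcp_rot: [0.57, 0.419, -0.569, 0.419]
wrist_force: [1.2, -1.0, 0.4]
width: 0.0857
time_s: 28.7
tool_pos: [0.4816, 0.0557, 0.2513]
tcp_rot: [0.569, 0.421, -0.568, 0.42]
wrist_force: [-0.4, -0.9, 0.5]
width: 0.0857
t 28.7 pos [0.4816 0.0557 0.2513] F [-0.4 -0.9  0.5] w 0.0857 j [-0.13  0.21  1.58  0.    1.35  0.17]
opt 1 shift [-0.0009, -0.0158, -0.1065] rot [-30.1, -0.06, -0.02] j6 0.17 tcp tgt [0.4976 0.1622 0.2523]
opt -1 shift [-0.0009, -0.0158, -0.1065] rot [149.9, -0.03, 0.08] j6 0.17 tcp tgt [0.4976 0.1622 0.2523]
```

```bash
python3 -m handwheel '[0,-0.006,-0.04,-8,0,0,1, 0,-0.012,-0.08,-16,0,0,1, 0,-0.016,-0.1065,-24,0,0,1, 0,-0.016,-0.1065,-30,0,0,1, 0,-0.016,-0.1065,-30,0,0,1, 0,-0.016,-0.1065,-30,0,0,1]'
python3 - <<'E'
from h import *
q(); save('wrist','w13');plan(w(-40,105,178),T[:3,0])
E
```

```text
time_s: 29.3
tool_pos: [0.4988, 0.1568, 0.2511]
tcp_rot: [0.444, 0.55, -0.444, 0.55]
wrist_force: [1.5, -0.7, 0.5]
width: 0.0853
t 29.3 pos [0.4988 0.1568 0.2511] F [ 1.5 -0.7  0.5] w 0.0853 j [ 0.08  0.29  1.47 -0.    1.38 -0.13]
opt 1 shift [0.0919, -0.0, -0.0057] rot [-0.89, 0.01, -0.0] j6 -0.13 tcp tgt [0.4976 0.1622 0.1593]
opt -1 shift [0.0919, -0.0, -0.0057] rot [179.11, -0.01, -0.01] j6 -0.13 tcp tgt [0.4976 0.1622 0.1593]
```

View pics/w13.png

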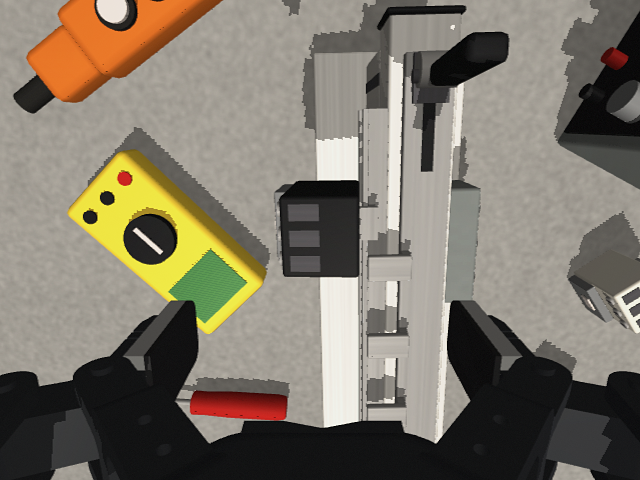

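Contactor5 sits centred (cols 280–359, rows 195–277), lever upright (485,55). Grasp.

```bash
python3 -m handwheel '[0.05,0,-0.002,-1,0,0,1, 0.085,0,-0.002,-1,0,0,1, 0.092,0,-0.002,-1,0,0,1, 0.092,0,-0.002,-1,0,0,1, 0.092,0,-0.002,-1,0,0,-1, 0.092,0,-0.002,-1,0,0,-1, 0.092,0,-0.002,-1,0,0,-1, 0.092,0,-0.002,-1,0,0,-1]'
python3 -c "
from h import *
q()"
python3 -m handwheel '[-0.01,0,0,0,0,0,-1, -0.02,0,0,0,0,0,-1, -0.04,0,0,0,0,0,-1, -0.07,0,0,0,0,0,-1, -0.10,0,0,0,0,0,-1, -0.10,0,0,0,0,0,-1]'
python3 - <<'E'
from h import *
q(); save('side','s7',(230,130,430,280),4);save('top','t5',(380,170,580,320),4)
plan([.386,-.344,.22],[-np.sin(.145),np.cos(.145)])
E
```

```text
time_s: 30.15
tool_pos: [0.4988, 0.1594, 0.161]
tcp_rot: [0.439, 0.554, -0.438, 0.556]
wrist_force: [-3.1, -2.4, 10.0]
width: 0.0406
t 30.15 pos [0.4988 0.1594 0.161 ] F [-3.1 -2.4 10. ] w 0.0406 j [ 0.09  0.37  1.6  -0.    1.16 -0.15]
time_s: 30.75
tool_pos: [0.4997, 0.1596, 0.2638]
tcp_rot: [0.44, 0.553, -0.436, 0.557]
wrist_force: [-0.6, -1.2, -1.4]
width: 0.0404
t 30.75 pos [0.4997 0.1596 0.2638] F [-0.6 -1.2 -1.4] w 0.0404 j [ 0.09  0.29  1.45  0.    1.4  -0.15]
opt 1 shift [0.0581, -0.2261, 0.4636] rot [-84.89, 0.04, -0.03] j6 -0.15 tcp tgt [ 0.386  -0.344   0.2013]
opt -1 shift [0.0581, -0.2261, 0.4636] rot [95.11, -0.03, -0.04] j6 -0.15 tcp tgt [ 0.386  -0.344   0.2013]
```

View pics/s7.png

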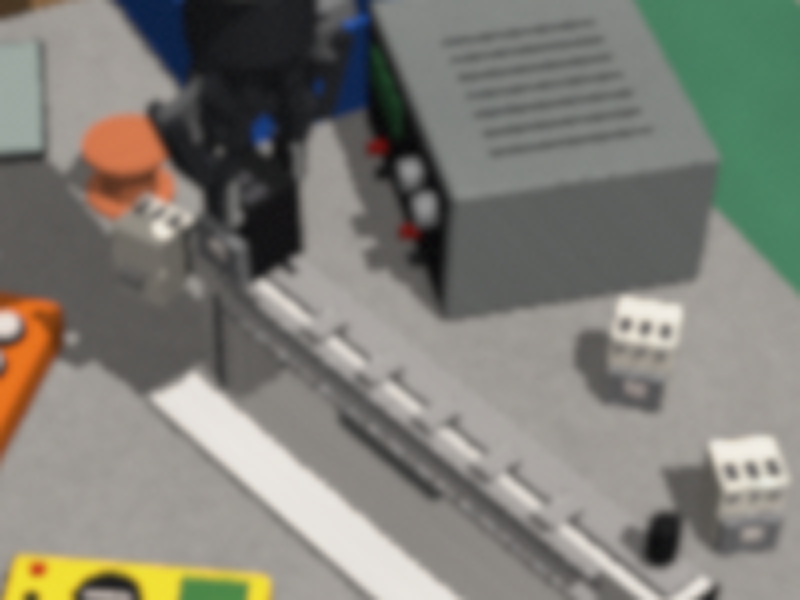

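View pics/t5.png

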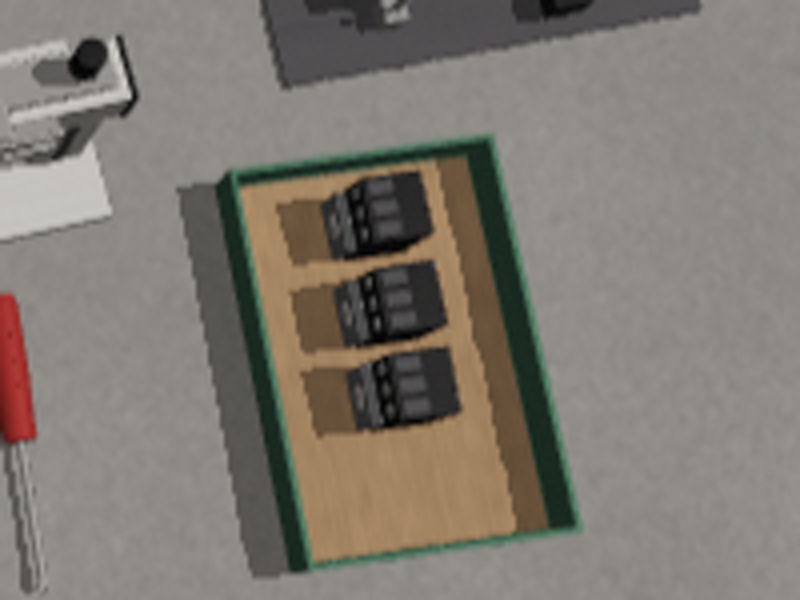

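```bash
python3 -m handwheel '[0,-0.02,0.042,8,0,0,-1, 0,-0.041,0.084,16,0,0,-1, 0,-0.061,0.126,24,0,0,-1, 0,-0.082,0.168,32,0,0,-1, 0,-0.103,0.210,40,0,0,-1, 0,-0.123,0.252,48,0,0,-1, 0,-0.144,0.294,56,0,0,-1, 0,-0.165,0.338,64,0,0,-1]'
python3 -m handwheel '[0,0,0,0,0,0,-1]'
python3 - <<'E'
from h import *
q()
plan([.386,-.344,.205],[-np.sin(.145),np.cos(.145)])
E
```

```text
time_s: 31.65
tool_pos: [0.4151, -0.209, 0.2581]
tcp_rot: [-0.666, -0.237, 0.667, -0.236]
wrist_force: [1.2, 0.8, -0.4]
width: 0.0405
time_s: 31.75
tool_pos: [0.4146, -0.2119, 0.2577]
tcp_rot: [-0.666, -0.236, 0.668, -0.235]
wrist_force: [0.1, 0.5, -1.0]
width: 0.0402
t 31.75 pos [ 0.4146 -0.2119  0.2577] F [ 0.1  0.5 -1. ] w 0.0402 j [-0.72  0.16  1.62 -0.    1.36  0.17]
opt 1 shift [0.0714, 0.085, 0.105] rot [-149.45, -0.11, 0.15] j6 0.17 tcp tgt [ 0.386  -0.344   0.1863]
opt -1 shift [0.0714, 0.085, 0.105] rot [30.55, 0.11, 0.08] j6 0.17 tcp tgt [ 0.386  -0.344   0.1863]
```

```bash
python3 -m handwheel '[0,0.03,0.037,8,0,0,-1, 0,0.06,0.074,16,0,0,-1, 0.03,0.085,0.105,24,0,0,-1, 0.071,0.085,0.105,30.5,0,0,-1, 0.071,0.085,0.105,30.5,0,0,-1, 0.071,0.085,0.105,30.5,0,0,-1, 0.071,0.085,0.105,30.5,0,0,-1]'
python3 - <<'E'
from h import *
q(); save('wrist','w14'); save('side','s8',(270,300,490,480),3.4)
plan([.386,-.344,.0485+.0187],[-np.sin(.145),np.cos(.145)])
E
```

```text
time_s: 32.45
tool_pos: [0.39, -0.3399, 0.1902]
tcp_rot: [0.705, 0.055, -0.704, 0.057]
wrist_force: [0.3, 0.2, -0.7]
width: 0.0407
t 32.45 pos [ 0.39   -0.3399  0.1902] F [ 0.3  0.2 -0.7] w 0.0407 j [-0.94  0.33  1.59  0.    1.22  0.47]
opt 1 shift [0.1415, 0.003, 0.0047] rot [-179.24, 0.24, -0.13] j6 0.47 tcp tgt [ 0.386  -0.344   0.0485]
opt -1 shift [0.1415, 0.003, 0.0047] rot [0.76, -0.08, -0.16] j6 0.47 tcp tgt [ 0.386  -0.344   0.0485]
```

View pics/w14.png

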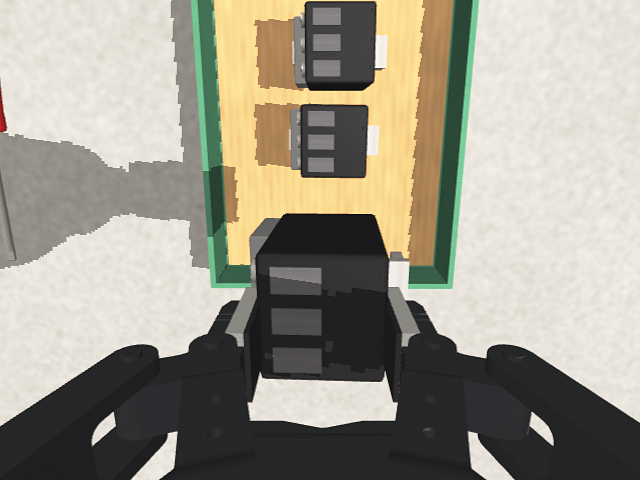

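View pics/s8.png

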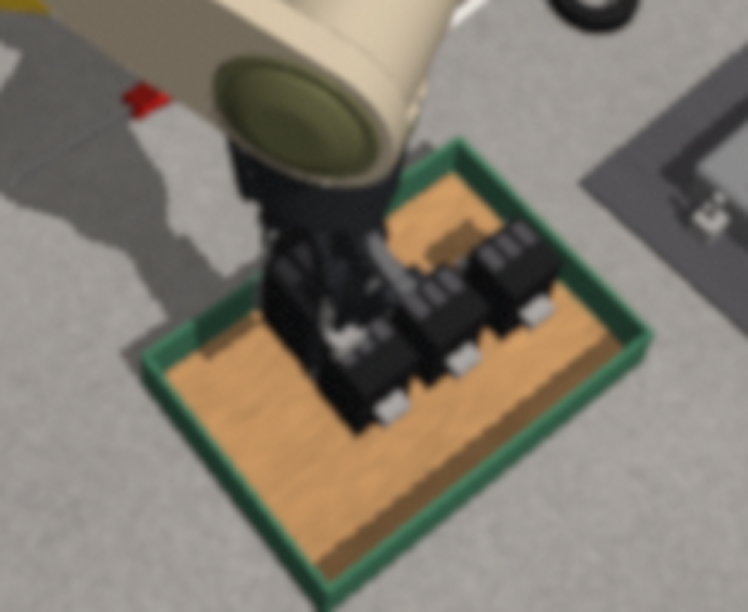

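Run:
```python
from h import *
for px in [(330,267),(330,286)]: print(ray('wrist',px,.006),ray('wrist',px,.042))
# third bottom near edge
print(ray('wrist',(335,178),.068))
for d in (22.5,-22.5): 
    g=slot((.386,-.344,.145),d/1000); print(g,proj('wrist',[g[0],g[1],.006]))
```

```text
[ 0.34308771 -0.35453104  0.006     ] [ 0.35547106 -0.35176379  0.042     ]
[ 0.32649815 -0.35724956  0.006     ] [ 0.34070741 -0.35418309  0.042     ]
[ 0.42363304 -0.34326549  0.068     ]
[ 0.40826388 -0.34074892] [[326.09888274 186.79957439]]
[ 0.36373612 -0.34725108] [[325.2695517  241.94385039]]
```

```bash
python3 -m handwheel '[0.04,0.002,0.003,0,0,0,-1, 0.08,0.002,0.003,0,0,0,-1, 0.11,0.002,0.003,0,0,0,-1, 0.13,0.002,0.003,0,0,0,-1, 0.137,0.002,0.003,0,0,0,-1, 0.14,0.002,0.003,0,0,0,-1, 0.1425,0.002,0.003,0,0,0,-1]'
python3 -c "
from h import *
q()"
```

```text
time_s: 33.25
tool_pos: [0.3871, -0.3431, 0.0469]
tcp_rot: [0.705, 0.054, -0.705, 0.056]
wrist_force: [0.5, 0.1, -1.1]
width: 0.0404
t 33.25 pos [ 0.3871 -0.3431  0.0469] F [ 0.5  0.1 -1.1] w 0.0404 j [-0.95  0.52  1.73 -0.    0.89  0.46]
```

```bash
python3 -m handwheel '[0.001,0,0,0,0,0,-1, 0.001,0,0,0,0,0,-1]'
python3 -c "
from h import *
q()"
```

```text
time_s: 33.45
tool_pos: [0.3871, -0.3431, 0.0465]
tcp_rot: [0.706, 0.054, -0.704, 0.056]
wrist_force: [-1.5, 1.9, 6.0]
width: 0.0402
t 33.45 pos [ 0.3871 -0.3431  0.0465] F [-1.5  1.9  6. ] w 0.0402 j [-0.95  0.52  1.73  0.    0.89  0.46]
```

```bash
python3 -m handwheel '[0,0,0,0,0,0,-0.4, 0,0,0,0,0,0,0.4, 0,0,0,0,0,0,0.4, -0.03,0,0,0,0,0,0.4, -0.08,0,0,0,0,0,0.5, -0.13,0,0,0,0,0,1, -0.18,0,0,0,0,0,1, -0.2,0,0,0,0,0,1]'
python3 - <<'E'
from h import *
q(); save('wrist','w15'); plan(w(22,-189,260),T[:3,0])
E
```

```text
time_s: 34.25
tool_pos: [0.3872, -0.3434, 0.2499]
tcp_rot: [0.706, 0.053, -0.704, 0.057]
wrist_force: [-0.3, 0.1, -0.6]
width: 0.0855
t 34.25 pos [ 0.3872 -0.3434  0.2499] F [-0.3  0.1 -0.6] w 0.0855 j [-0.95  0.28  1.49 -0.    1.36  0.46]
opt 1 shift [0.0093, -0.1941, -0.2705] rot [-94.15, 0.23, -0.6] j6 0.46 tcp tgt [ 0.6246 -0.1101  0.2413]
opt -1 shift [0.0093, -0.1941, -0.2705] rot [85.84, -0.59, -0.22] j6 0.46 tcp tgt [ 0.6246 -0.1101  0.2413]
```

View pics/w15.png

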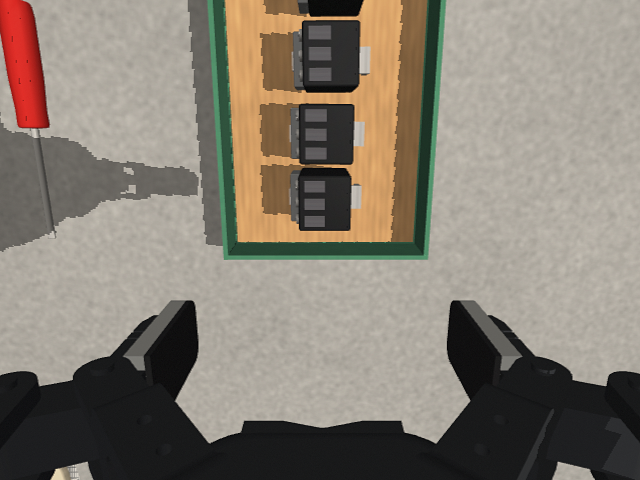

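```bash
python3 -m handwheel '[0,-0.024,-0.033,-8,0,0,1, 0,-0.048,-0.067,-16,0,0,1, 0,-0.072,-0.1,-24,0,0,1, 0,-0.096,-0.133,-32,0,0,1, 0,-0.12,-0.167,-40,0,0,1, 0,-0.144,-0.2,-48,0,0,1, 0,-0.168,-0.235,-56,0,0,1, 0,-0.194,-0.2705,-64,0,0,1]'
python3 -m handwheel '[0,0,0,-8,0,0,1, 0,0,0,-16,0,0,1, 0,0,0,-24,0,0,1, 0,0,0,-30,0,0,1, 0,0,0,-30,0,0,1, 0,0,0,-30,0,0,1]'
python3 - <<'E'
from h import *
q(); save('wrist','w16'); plan(w(22,-189,178),T[:3,0])
E
```

```text
time_s: 35.1
tool_pos: [0.6246, -0.1076, 0.2443]
tcp_rot: [-0.567, -0.422, 0.568, -0.422]
wrist_force: [0.9, -0.8, 0.9]
width: 0.0855
time_s: 35.7
tool_pos: [0.6236, -0.1089, 0.2444]
tcp_rot: [0.441, 0.553, -0.441, 0.552]
wrist_force: [0.0, -0.0, -0.2]
width: 0.0852
t 35.7 pos [ 0.6236 -0.1089  0.2444] F [ 0.  -0.  -0.2] w 0.0852 j [-0.36  0.55  1.11 -0.    1.48 -0.58]
opt 1 shift [0.0852, 0.0008, 0.0014] rot [-0.32, -0.01, 0.01] j6 -0.58 tcp tgt [ 0.6246 -0.1101  0.1593]
opt -1 shift [0.0852, 0.0008, 0.0014] rot [179.68, 0.02, 0.01] j6 -0.58 tcp tgt [ 0.6246 -0.1101  0.1593]
```

View pics/w16.png

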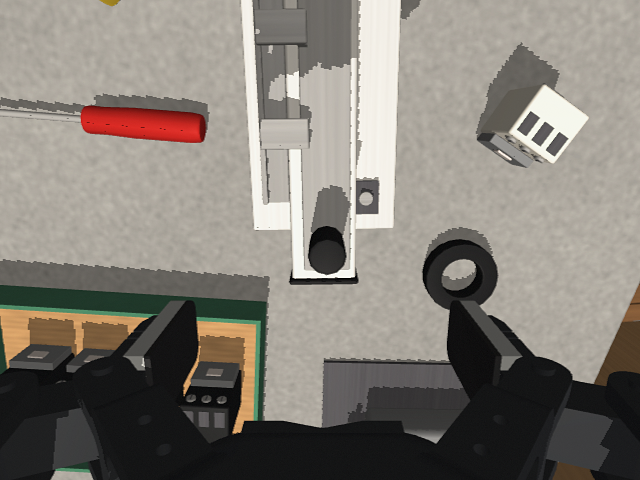

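```bash
python3 -m handwheel '[0.045,0.002,0,0,0,0,1, 0.075,0.002,0,0,0,0,1, 0.084,0.002,0,0,0,0,1, 0.084,0.002,0,0,0,0,0.2, 0.084,0.002,0,0,0,0,-0.3, 0.084,0.002,0,0,0,0,-1, 0.084,0.002,0,0,0,0,-1, 0.084,0.002,0,0,0,0,-1]' 40; python3 -m handwheel '[0,0,-0.006,0,0,0,-1, 0,0,-0.012,0,0,0,-1, 0,0,-0.018,0,0,0,-1, 0,0,-0.023,0,0,0,-1, 0,0,-0.026,0,0,0,-1, 0,0,-0.0275,0,0,0,-1, 0,0,-0.0275,0,0,0,-1]'; python3 -c "
from h import *
q()"
```

```text
time_s: 36.55
tool_pos: [0.6259, -0.1085, 0.1618]
tcp_rot: [0.441, 0.553, -0.44, 0.554]
wrist_force: [-1.2, 0.3, 2.3]
width: 0.0185
time_s: 37.25
tool_pos: [0.6198, -0.0832, 0.1618]
tcp_rot: [0.44, 0.551, -0.441, 0.555]
wrist_force: [0.5, -8.6, 4.3]
width: 0.0183
t 37.25 pos [ 0.6198 -0.0832  0.1618] F [ 0.5 -8.6  4.3] w 0.0183 j [-0.32  0.59  1.27 -0.    1.28 -0.54]
```

```bash
python3 -m handwheel '[0,0,-0.0015,0,0,0,-1, 0,0,-0.0015,0,0,0,-1]'; python3 -c "
from h import *
q()"
python3 -m handwheel '[0,0,0.0015,0,0,0,-0.2, 0,0,0.0015,0,0,0,0.5, 0,0,0.0015,0,0,0,1, 0,0,0.0015,0,0,0,1, -0.04,0,0,0,0,0,1, -0.085,0,0,0,0,0,1, -0.12,0,0,0,0,0,1, -0.12,0,0,0,0,0,1]'
python3 - <<'E'
from h import *
q(); save('wrist','w17'); plan(w(22,185,310),T[:3,0])
E
```

```text
time_s: 37.45
tool_pos: [0.6198, -0.0832, 0.1618]
tcp_rot: [0.44, 0.55, -0.442, 0.555]
wrist_force: [2.7, -15.0, 2.5]
width: 0.0185
t 37.45 pos [ 0.6198 -0.0832  0.1618] F [  2.7 -15.    2.5] w 0.0185 j [-0.32  0.59  1.27 -0.01  1.28 -0.54]
time_s: 38.25
tool_pos: [0.6203, -0.0802, 0.2861]
tcp_rot: [0.442, 0.55, -0.439, 0.556]
wrist_force: [0.8, 0.7, -0.1]
width: 0.0853
t 38.25 pos [ 0.6203 -0.0802  0.2861] F [ 0.8  0.7 -0.1] w 0.0853 j [-0.32  0.51  1.07  0.    1.55 -0.54]
opt 1 shift [-0.0092, -0.0028, -0.3435] rot [-0.15, 0.12, -0.22] j6 -0.54 tcp tgt [0.5399 0.2542 0.2913]
opt -1 shift [-0.0092, -0.0028, -0.3435] rot [179.85, -0.34, -0.19] j6 -0.54 tcp tgt [0.5399 0.2542 0.2913]
```

View pics/w17.png

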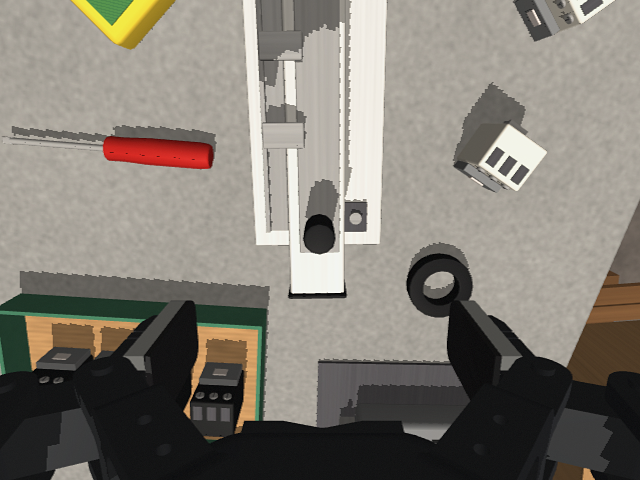

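```bash
python3 -m handwheel '[-0.01,-0.002,-0.05,0,0,0,1, -0.01,-0.003,-0.1,0,0,0,1, -0.01,-0.003,-0.15,0,0,0,1, -0.01,-0.003,-0.2,0,0,0,1, -0.01,-0.003,-0.25,0,0,0,1, -0.01,-0.003,-0.3,0,0,0,1, -0.01,-0.003,-0.3435,0,0,0,1, -0.01,-0.003,-0.3435,0,0,0,1]'
python3 -m handwheel '[0,0,0,0,0,0,1, 0,0,0,0,0,0,1]'
python3 - <<'E'
from h import *
q(); save('wrist','w18'); plan(w(20.5,185,220),T[:3,0])
p,Rm,s=tool(); print((Rm.T@(np.array([0.5387,0.2532,0.2022])-p)).round(4))
E
```

```text
time_s: 39.1
tool_pos: [0.5371, 0.2586, 0.289]
tcp_rot: [0.438, 0.555, -0.439, 0.553]
wrist_force: [-0.1, -0.2, 0.5]
width: 0.0854
time_s: 39.3
tool_pos: [0.5395, 0.2531, 0.2897]
tcp_rot: [0.44, 0.553, -0.441, 0.553]
wrist_force: [0.3, -0.2, -0.8]
width: 0.0855
t 39.3 pos [0.5395 0.2531 0.2897] F [ 0.3 -0.2 -0.8] w 0.0855 j [ 0.24  0.44  1.16 -0.    1.54  0.02]
opt 1 shift [0.0887, -0.0008, -0.0013] rot [-0.26, 0.01, 0.07] j6 0.02 tcp tgt [0.5384 0.2538 0.2013]
opt -1 shift [0.0887, -0.0008, -0.0013] rot [179.74, 0.11, -0.02] j6 0.02 tcp tgt [0.5384 0.2538 0.2013]
[ 0.0878 -0.0007 -0.0006]
```

View pics/w18.png

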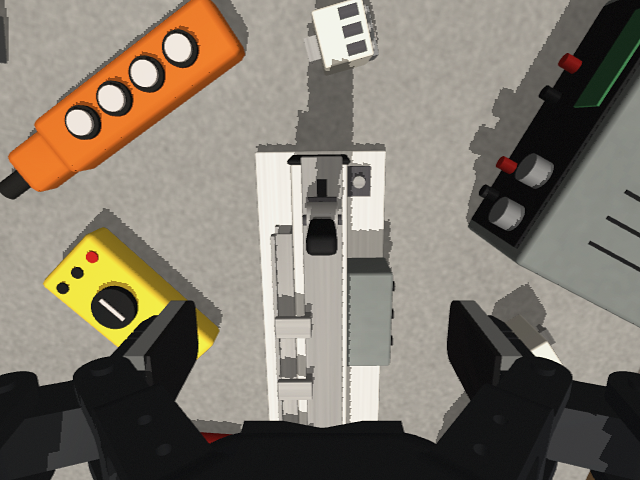

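```bash
python3 -m handwheel '[0.045,-0.0007,-0.0006,0,0,0,1, 0.08,-0.0007,-0.0006,0,0,0,1, 0.088,-0.0007,-0.0006,0,0,0,1, 0.088,-0.0007,-0.0006,0,0,0,1, 0.088,-0.0007,-0.0006,0,0,0,-1, 0.088,-0.0007,-0.0006,0,0,0,-1, 0.088,-0.0007,-0.0006,0,0,0,-1, 0.088,-0.0007,-0.0006,0,0,0,-1]' 40
python3 -m handwheel '[0,0,0,0,0,0,-1, 0,0,0,0,0,0,-1]'; python3 -c "
from h import *
q()"
python3 -m handwheel '[0.001,0,-0.012,0,0,0,-1, 0.005,0,-0.0235,0,0,0,-1, 0.011,0,-0.034,0,0,0,-1, 0.019,0,-0.043,0,0,0,-1, 0.029,0,-0.050,0,0,0,-1, 0.040,0,-0.055,0,0,0,-1, 0.052,0,-0.0577,0,0,0,-1, 0.060,0,-0.058,0,0,0,-1]'; python3 -c "
from h import *
q()"
```

```text
time_s: 40.15
tool_pos: [0.5388, 0.2545, 0.2034]
tcp_rot: [0.441, 0.553, -0.44, 0.553]
wrist_force: [0.7, 0.1, -0.3]
width: 0.0285
time_s: 40.35
tool_pos: [0.5386, 0.2545, 0.2032]
tcp_rot: [0.441, 0.553, -0.44, 0.553]
wrist_force: [-1.6, -1.4, 3.8]
width: 0.0155
t 40.35 pos [0.5386 0.2545 0.2032] F [-1.6 -1.4  3.8] w 0.0155 j [ 0.24  0.49  1.32 -0.    1.34  0.02]
time_s: 41.15
tool_pos: [0.525, 0.3124, 0.1435]
tcp_rot: [0.441, 0.554, -0.44, 0.553]
wrist_force: [-6.9, 5.3, 9.2]
width: 0.0152
t 41.15 pos [0.525  0.3124 0.1435] F [-6.9  5.3  9.2] w 0.0152 j [0.34 0.57 1.34 0.   1.23 0.12]
```

```bash
python3 -m handwheel '[0.001,0,0,0,0,0,-1, 0.001,0,0,0,0,0,-1, 0,0,0,0,0,0,0, 0,0,0,0,0,0,1, 0,0,0,0,0,0,1, 0,0,0,0,0,0,1, -0.04,0,0,0,0,0,1, -0.085,0,0,0,0,0,1]'
python3 -m handwheel '[-0.04,0,0,0,0,0,1, -0.04,0,0,0,0,0,1, -0.04,0,0,0,0,0,1]'
python3 - <<'E'
from h import *
q(); save('wrist','w19'); save('side','s9')
save('top','t6')
E
```

```text
time_s: 41.95
tool_pos: [0.525, 0.3105, 0.2274]
tcp_rot: [0.44, 0.554, -0.442, 0.552]
wrist_force: [0.9, -0.3, -0.2]
width: 0.0853
time_s: 42.25
tool_pos: [0.5257, 0.3109, 0.2679]
tcp_rot: [0.441, 0.553, -0.44, 0.553]
wrist_force: [-0.7, 0.4, -0.5]
width: 0.0853
t 42.25 pos [0.5257 0.3109 0.2679] F [-0.7  0.4 -0.5] w 0.0853 j [ 0.34  0.49  1.15 -0.    1.5   0.12]
```

View pics/w19.png

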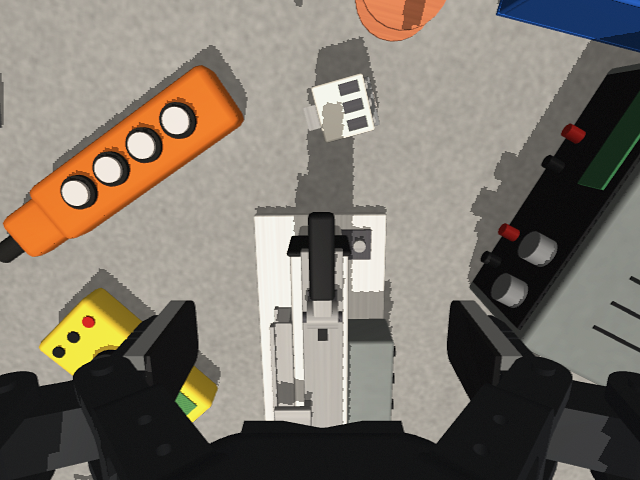

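View pics/s9.png

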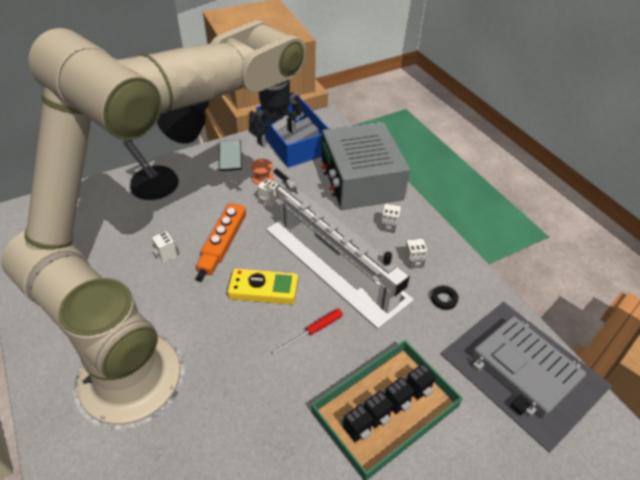

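View pics/t6.png

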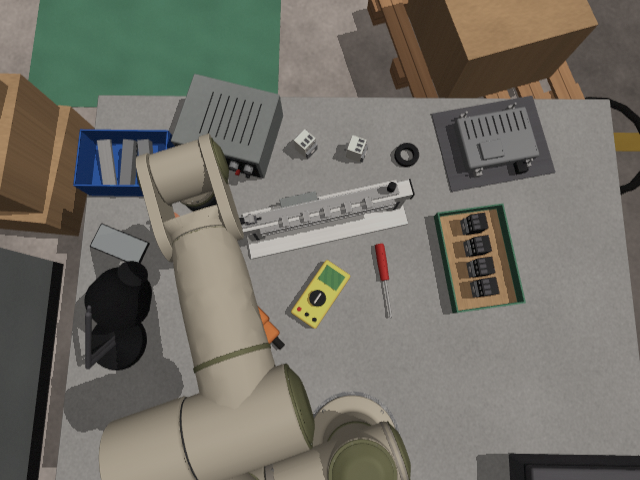

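```bash
python3 -c "
from h import *
print(ticket.finish_job()); q()"
```

```text
the job is handed in; nothing more can be done
None
the job is handed in; nothing more can be done
```

The rack is unloaded and locked again, and I handed the job in at about 42 s. It reports no verdict, so what follows rests on my own checks.

**What I did:** I flipped the cam lever upright and slid the retainer bar open to its stop. The four contactors present hung at places 2 to 5; I stood them in a row along the tray, then slid the bar shut and folded the lever flat.

**Last checks:**
- **Contactors:** the final top and side pictures show all four standing upright in the tray, clear of the walls. I felt each one touch the floor before releasing it.
- **Bar:** it moved 25–26 mm each way and stopped with about 15 N against each end stop. The knob is back at its starting pixel.
- **Lever:** it looks the same as in the starting picture, folded flat. The tool was within 1 mm of its starting height when I let go.
- **Other things:** the multimeter, screwdriver, tape roll and tray are where they were. The pendant and spool were partly hidden by the arm in the final top picture, but look unmoved in the side and wrist pictures.
- **Arm:** it was about 100 mm above the rack, touching nothing, when I handed in.

**Disagreements:**
- **Rack position:** the wrist camera placed it about 4–5 mm further along its +y axis than my fit from the other two cameras, but every grasp still held.
- **Tray angle:** it came out between 6° and 9° depending on the method, which did not affect the placing.
- **Tray detection:** it found nothing in one view where the arm blocked the tray, so I judged that placement from the picture itself.

I saw no tray knock and no grip slip.

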